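# Sort the worktop things: cups, seasonings and cleaner, each kind to its tray

## Task

Tidy the worktop by sorting: stand the two tea cups in the steel drip tray, the spice jar and the square pink-and-black shaker in the wooden tray, and the yellow cleaner bottle in the blue basket. Each must stand upright on the floor of its tray or basket, set down and not dropped. Leave the white rice bowl and the red-lidded canister standing where they are.

Things in the scene. Friction and masses are not known exactly. Their poses are not given: they have to be found in the camera images.
- blue_cup_mid (a point): White tea cup with blue bands and rings, no handle, open mouth up: round, 65 mm across, 78 mm high, wall near vertical. The point is on its axis, half-way up (39 mm above its foot). z up along its axis. Grasp the body across its outside. 0.17 kg.
- pattern_cup_mid (a point): Cream tea cup with rows of dark green squares, no handle, open mouth up: round, 65 mm across, 78 mm high, wall near vertical. The point is on its axis, half-way up (39 mm above its foot). z up along its axis. Grasp the body across its outside. 0.17 kg.
- spice_jar_mid (a point): Small clear jar with a dark brown lid: round, 48 mm across, 70 mm high with the lid (lid 46 mm across, top 11 mm). The point is on its axis, half-way up (35 mm above its foot). z up along its axis. 0.12 kg.
- pink_box_mid (a point): Upright square shaker, pink above and black below with a purple round top: 47 mm (its x) by 51 mm (its y), body 72 mm high, 78 mm with the top knob (24 mm wide, a little off centre). The point is on the middle line of the body, 39 mm above its foot. z up. 0.08 kg.
- yellow_bottle_mid (a point): Yellow, flattened cleaner bottle with a blue cap, the tallest of the things to sort: 68 mm wide (its x) by 54 mm thick (its y), body 122 mm high, 142 mm with the 28 mm wide cap. The point is at its centre, half-way up (71 mm above its foot). z up. Grasp it across its thickness (y), for instance 90 to 100 mm above its foot. It goes into the basket with its width along the basket's length. 0.2 kg.
- cup_tray: Shallow stainless drip tray with cross ribs, fixed to the worktop, empty: 214 mm long (its x) by 104 mm wide (its y), rim 25 mm high; inside 204 by 94 mm, floor 5 mm above the worktop. Origin: centre of its underside. Room for both cups side by side along x, for instance centred 50 mm either side of the middle.
- spice_tray: Shallow brown wooden tray, fixed to the worktop, empty: 202 mm long (its x; 217 mm over the dark end battens) by 94 mm wide (its y), rim 24 mm high; inside 190 by 82 mm, floor 6 mm above the worktop. Origin: centre of its underside. Room for jar and shaker side by side along x, for instance centred 50 mm either side of the middle.
- blue_basket: Pale blue slotted plastic basket, fixed to the worktop, empty: 143 mm long (its x) by 88 mm wide (its y), 48 mm high; inside 128 by 74 mm, floor 2 mm above the worktop. Origin: centre of its underside.
- rice_bowl: Bystander: white rice bowl standing upside down, 109 mm across, 55 mm high. Origin: centre of its underside. To be left alone.
- canister: Bystander: dark canister with red lid, 74 mm across, 124 mm high. Origin: centre of its underside. To be left alone.
Not all that is in view belongs to the job. There is more than one size of the spice_tray; the job needs the larger. What is shaped like the part that bears pattern_cup_mid but orange is not meant.

How it is judged:
By the outcome, as a careful person would: the job done as asked, in the order asked, and still so for the second after the job is handed in, with the robot touching nothing.
It also fails if it takes over 147 s, if anything falls off the work surface, if the arm or the gripper's body presses on something with over 40 N, if the wrist force passes 120 N, or if a joint passes its speed limit or range.

## Robot

A 6-joint arm with a two-finger parallel gripper is mounted at the origin on a cart in front of the work surface, level with it; the furniture and walls round the work are solid. World frame = base frame: x ahead of the robot, y to its left, z up, the work surface at z = 0. Lengths are in mm, angles in degrees, forces in N, time in s.
With the tool pointing down it reaches from about 350 to 925 mm from the base axis. Payload 6.4 kg.
Tool frame: the origin (TCP) lies on the mounting face of the last link; the fingertips stand 173 mm ahead of it and the grasp point (between the pads) lies 155 mm ahead of it; z points along the fingers, y is the direction in which the jaws open and shut (so a half turn about z gives the same grasp; the last joint's range is limited). The gripper opens to 85 mm and grips with 20 to 120 N. Pads are 22 mm wide; open, the fingers measure 114 mm over their backs; the gripper's body (76 mm by 85 mm) begins 54 mm behind the grasp point. The pads swing forward as they close: fully open they stand 13 mm farther back than shut.
Start: joints at [-73.344, 14.043, 89.255, -0, 76.702, -9.975], TCP at [291.365, -581.052, 404.69] pointing down, gripper open.
Joint ranges: [-179.41, 179.41], [-58.25, 129.5], [7.25, 145.43], [-54.29, 234.29], [11.92, 165.04], [-157.13, 157.13]. Speed limits (degrees/s): [147.25, 147.25, 180, 180, 180, 180].

## Interface

Orientations are given as [roll, pitch, yaw] about the fixed x, y, z axes, in that order (R = Rz(yaw) Ry(pitch) Rx(roll)).
In Python, from plant import r, optics gives the robot as it stands.
- The arm moves only by the tool move_arm, never from a script. Its argument "motion" is a list of rows, each an object of numbers: "tx", "ty", "tz": the shift along the tool's x, y, z in m; "roll": the turn about the tool's z in degrees. A call has 1 to 12 rows; each row shifts and turns the pose as measured when the row begins, along the tool's axes as they then stand; what a row does not reach is not made up. A row lasts 1/10 s, in which the tool goes at most 50 mm and 8.59 degrees, less where a joint would pass 70% of its speed; a pose out of reach is approached as far as the arm can. A call is refused whole if a number of a shift passes 0.05 or a number of a turn 8.59, either way. A call with a gripper value outside its range is refused whole. "hand" is the finger opening in m, from 0 to 0.0854, set as the call begins (left out, the last holds). The fingers move at their own pace and stop on an object; "force" is the grip in N (left out, the last holds). Time passes only in rows, so rows that do not move let the fingers close. It gives the time, the measured TCP pose, the force and the opening at its end, in the units of the state.
- r.get_obs(): the state, without advancing time (a new reading comes with each control period).
- optics.read_camera(name): name is "side" or "top" or "wrist"; returns (picture, depth): 384x512x3 uint8, blue, green, red; 384x512 float32, mm along the optical axis (not along the pixel's ray), 0 where there is no reading.
- optics.get_calibration(name): a dict with "fx", "fy", "cx", "cy" (pixels), "eye" and "attitude" of the camera in the world. Camera axes: x right, y down, z forward; pixel columns grow to the right and rows downward; lengths in mm; the calibration is good to about 2 mm. A picture is of the moment at which its call begins: read the wrist's pose just before it. get_calibration takes no time and is no camera call; for the wrist camera it gives the pose at the moment of the call.
- r.finish_job(): hands the job in, once; it reports no verdict.
The state is a dict: "clock": time; "qpos": joint angles; "qd": joint speeds; "joint_efforts": joint torques, N m; "tcp_pos": TCP position; "tcp_rot": TCP orientation; "wrist_force": force on the tool from outside, world axes, zero at the start; "torque": the same for the moment, N m; "finger_gap": finger opening in mm.
Only numpy, scipy, OpenCV 4.12 (cv2) and the standard library are available. Lean on these libraries where they do the work, as an engineer would, in place of code of your own. Each camera call takes 0.05 s, during which the arm holds its last target. There are 200 camera calls.

## Working session

There is one attempt and no reset: what is moved stays moved. The work goes in short steps, Python scripts to look and compute and a tool call to move; the robot and the scene stay as the last step left them, time stands still between calls to the robot, and variables do not carry over. Pictures are saved under pics/ and viewed, about 12 in all and at most 16, crops included, and the job is handed in when it is done.

Besides the shell and the picture viewer there is one more tool, called after "Emit:" as name([rows], argument=value, ...), one row to a line, values as JSON. move_arm: Moves the arm, as the interface text tells. Its arguments: {"type":"object","properties":{"motion":{"type":"array"},"hand":{"type":"number"},"force":{"type":"number"}},"required":["motion"]}

```bash
ls; mkdir -p pics
python3 - <<'E'
from plant import r, optics
import cv2,json
print(r.get_obs())
for n in("top","side"):
    p,d=optics.read_camera(n); cv2.imwrite(f"pics/{n}0.png",p); 
    import numpy as np; np.save(f"{n}0.npy",d); print(n,optics.get_calibration(n))
print(optics.get_calibration("wrist"))
E
```

```text
pics
{'clock': 0.0, 'qpos': array([-7.33431610e+01,  1.40840821e+01,  8.93242641e+01,  2.75808528e-04,
        7.67037125e+01, -9.97641265e+00]), 'qd': array([ 0.00125912, -0.10083921,  0.05437709,  0.06820117, -0.06766455,
        0.04463141]), 'joint_efforts': array([ 1.41539786e-03, -4.29507852e+01, -3.26123679e+01, -5.74418755e-05,
        5.47632910e-03,  5.82607626e-06]), 'tcp_pos': array([ 291.30809901, -580.81455798,  403.58648944]), 'tcp_rot': array([-1.79889682e+02, -1.96775631e-02,  2.66331690e+01]), 'wrist_force': array([-0.21017343,  0.93128875, -0.33960716]), 'torque': array([-0.02282318,  0.02109736,  0.0413329 ]), 'finger_gap': 85.48269481051027}
top {'fx': 465.38606382835195, 'fy': 465.38606382835195, 'cx': 250.58370864132175, 'cy': 187.30832000001683, 'eye': array([ 274.68855657,   -5.97568881, 1520.8751237 ]), 'attitude': array([-171.27805017,   -1.38313652,  -89.38082172])}
side {'fx': 456.37664980510783, 'fy': 456.37664980510783, 'cx': 255.92065674072865, 'cy': 184.39265380760014, 'eye': array([-173.6972324 , 1042.52347314,  643.01784091]), 'attitude': array([-114.00333816,   -0.19723463, -147.26692157])}
{'fx': 309.60500839444643, 'fy': 309.60500839444643, 'cx': 259.2419489794324, 'cy': 188.72977793143482, 'eye': array([ 360.81521064, -545.99164646,  373.91234689]), 'attitude': array([ 1.62186097e+02,  1.13797118e-01, -6.33450365e+01])}
```

View pics/top0.png

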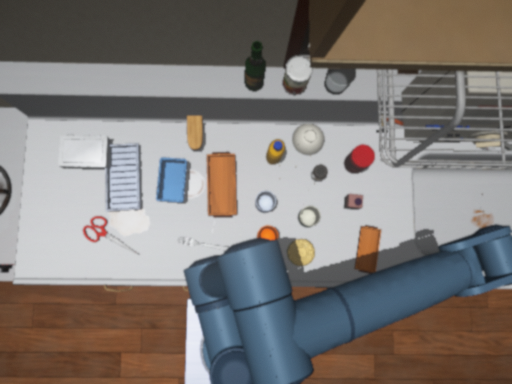

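View pics/side0.png

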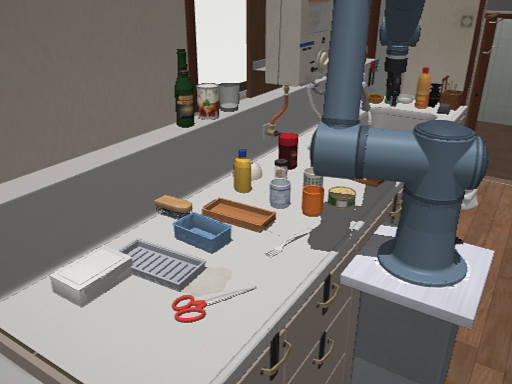

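The top view shows these things (pixel positions):
- **Cups:** blue cup (265,202) and pattern cup (308,216). The orange decoy is at (268,234).
- **Items to sort:** jar (320,172), pink shaker (354,201), yellow bottle (276,151).
- **Wooden trays:** two, at (222,184), which is larger, and at (369,248), which is smaller. I'll use the larger one.
- **Containers:** drip tray (125,177) and basket (173,180).

The side view agrees.

```bash
cat > h.py <<'E'
import numpy as np,cv2
from scipy.spatial.transform import Rotation as R
def rot(a): return R.from_euler('xyz',a,degrees=True).as_matrix()
def cloud(c,d):
    v,u=np.mgrid[:d.shape[0],:d.shape[1]]
    P=np.stack([(u-c['cx'])/c['fx']*d,(v-c['cy'])/c['fy']*d,d],-1)
    W=P@rot(c['attitude']).T+c['eye']; W[d<=0]=np.nan
    return W
def pix(c,p):
    q=(np.asarray(p,float)-c['eye'])@rot(c['attitude']); return q[0]/q[2]*c['fx']+c['cx'],q[1]/q[2]*c['fy']+c['cy']
def ray(c,u,v,z):
    d=rot(c['attitude'])@np.array([(u-c['cx'])/c['fx'],(v-c['cy'])/c['fy'],1]); return c['eye']+d*(z-c['eye'][2])/d[2]
E
python3 - <<'E'
from plant import optics
from h import *
c=optics.get_calibration("top");d=np.load("top0.npy");W=cloud(c,d);p=cv2.imread("pics/top0.png")
t=W[230:240,100:300,2];print("table z",np.nanmedian(t))
O=dict(blue=(265,202,40,90),pat=(308,216,40,90),jar=(320,172,40,80),pink=(354,201,40,85),bot=(276,151,60,160),wood=(222,184,12,40),cup_tray=(125,177,12,40),basket=(173,180,30,65),bowl=(308,138,20,65),can=(360,158,60,140),orange=(268,234,40,90),smallwood=(369,248,12,40),tin=(301,252,15,90))
for n,(u,v,a,b) in O.items():
    m=((W[...,2]>a)&(W[...,2]<b)).astype(np.uint8)
    s=np.zeros_like(m);s[v-36:v+36,u-20:u+20]=1
    k,l,st,ce=cv2.connectedComponentsWithStats(m*s)
    ok=[i for i in range(1,k) if st[i,4]>15]
    i=min(ok,key=lambda i:np.hypot(*(ce[i]-(u,v))))
    q=W[l==i]; r=cv2.minAreaRect(q[:,:2].astype(np.float32))
    print(n,len(q),"rect",np.round(r[0]),np.round(r[1]),round(r[2],1),"zmax",np.round(np.percentile(q[:,2],95)))
a=cv2.resize(p[120:275,190:390],None,fx=4,fy=4,interpolation=cv2.INTER_CUBIC);cv2.imwrite("pics/crop1.png",a[:600])
E
```

```text
table z 1.043153845450206
blue 128 rect [455. -84.] [63. 62.] 88.7 zmax 82.0
pat 151 rect [ 410. -224.] [64. 62.] 81.0 zmax 81.0
jar 190 rect [ 553. -259.] [44. 45.] 18.0 zmax 75.0
pink 236 rect [ 461. -369.] [47. 44.] 84.3 zmax 80.0
bot 308 rect [ 617. -116.] [51. 65.] 63.1 zmax 143.0
wood 429 rect [515.  57.] [216.  94.] 2.5 zmax 29.0
cup_tray 529 rect [541. 379.] [233. 112.] 3.6 zmax 31.0
basket 342 rect [523. 216.] [ 89. 143.] 87.0 zmax 52.0
bowl 676 rect [ 673. -230.] [94. 99.] 8.1 zmax 54.0
can 545 rect [ 593. -383.] [72. 71.] 88.4 zmax 128.0
orange 68 rect [358. -92.] [63. 38.] 84.9 zmax 82.0
smallwood 204 rect [ 311. -421.] [ 68. 152.] 80.4 zmax 22.0
tin 592 rect [ 298. -201.] [82. 85.] 0.5 zmax 43.0
```

View pics/crop1.png

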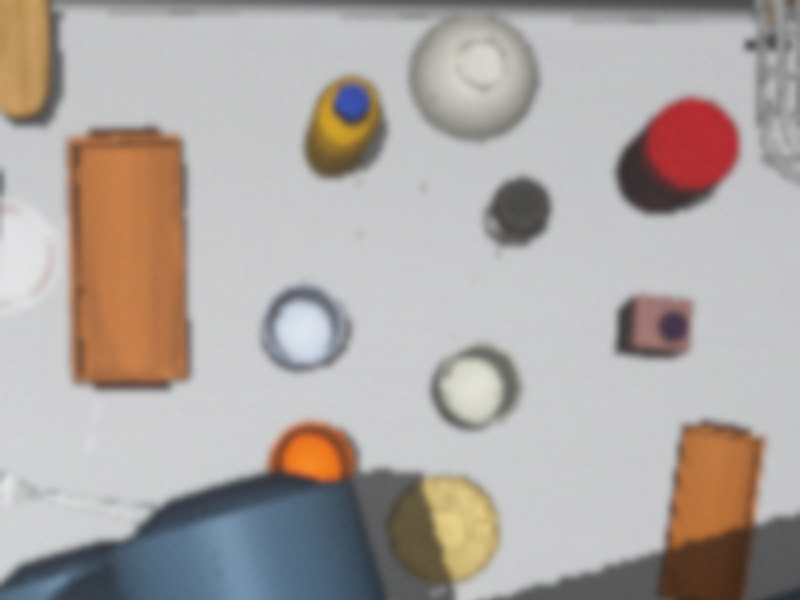

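The crop confirms the objects. The pink shaker's purple knob is at (672,325), the dark jar lid at (520,208), and the white blue-ringed cup at (302,328). The cream cup is at (472,388), with the orange decoy at (310,455). The larger wooden tray measures 216x94 mm, against 152x68 for the small one. Next: turn the tool and move above the blue cup.

Emit:
move_arm([
  {"roll":7.5},
  {"roll":7.5},
  {"roll":7.5},
  {"tx":0.0195,"ty":-0.045},
  {"tx":0.0195,"ty":-0.045},
  {"tx":0.0195,"ty":-0.045},
  {"tx":0.0195,"ty":-0.045},
  {"tx":0.0195,"ty":-0.045},
  {"tx":0.0195,"ty":-0.045},
  {"tx":0.0195,"ty":-0.045},
  {"tx":0.0195,"ty":-0.045},
  {"tx":0.0195,"ty":-0.045},
], hand=0.085, force=30)

```text
validation failed for argument at $.mo...
```

Emit:
move_arm([
  {"tx":0,"ty":0,"tz":0,"roll":7.5},
  {"tx":0,"ty":0,"tz":0,"roll":7.5},
  {"tx":0,"ty":0,"tz":0,"roll":7.5},
  {"tx":0.0195,"ty":-0.045,"tz":0,"roll":0},
  {"tx":0.0195,"ty":-0.045,"tz":0,"roll":0},
  {"tx":0.0195,"ty":-0.045,"tz":0,"roll":0},
  {"tx":0.0195,"ty":-0.045,"tz":0,"roll":0},
  {"tx":0.0195,"ty":-0.045,"tz":0,"roll":0},
  {"tx":0.0195,"ty":-0.045,"tz":0,"roll":0},
  {"tx":0.0195,"ty":-0.045,"tz":0,"roll":0},
  {"tx":0.0195,"ty":-0.045,"tz":0,"roll":0},
  {"tx":0.0195,"ty":-0.045,"tz":0,"roll":0},
], hand=0.085, force=30)

```text
clock: 1.3
tcp_pos: [444.4, -160.6, 399.0]
tcp_rot: [-179.4, 0.2, 2.5]
wrist_force: [0.3, 0.2, 0.7]
finger_gap: 85.0
```

```bash
cat >> h.py <<'E'
def look(name,n):
    from plant import r,optics
    o=r.get_obs();c=optics.get_calibration(name);p,d=optics.read_camera(name);cv2.imwrite(f"pics/{n}.png",p)
    return o,c,p,cloud(c,d)
def seg(W,x,y,a,b,rad=55):
    "blob with a<z<b nearest to world x,y"
    m=((W[...,2]>a)&(W[...,2]<b)&(np.hypot(W[...,0]-x,W[...,1]-y)<rad)).astype(np.uint8)
    k,l,st,ce=cv2.connectedComponentsWithStats(m)
    if k<2: return None
    i=1+np.argmax(st[1:,4]);q=W[l==i];rc=cv2.minAreaRect(q[:,:2].astype(np.float32));ci=cv2.minEnclosingCircle(q[:,:2].astype(np.float32))
    return len(q),np.round(rc[0],1),np.round(rc[1],1),round(rc[2],1),np.round(ci[0],1),round(ci[1],1),np.round(np.percentile(q[:,2],95),1)
def tool(o,tgt,yaw=None):
    "remaining shift in tool axes (mm), and roll"
    d=rot(o['tcp_rot']).T@(np.asarray(tgt,float)-o['tcp_pos']); return np.round(d,1),None if yaw is None else round((o['tcp_rot'][2]-yaw+180)%360-180,1)
E
python3 - <<'E'
from h import *
o,c,p,W=look("wrist","w1"); print(o['tcp_pos'],o['tcp_rot'],c['eye'])
for n,(x,y,a,b) in dict(blue=(455,-84,70,90),pat=(410,-224,70,90),jar=(553,-259,62,80),pink=(461,-369,64,76),bot=(617,-116,124,160),botb=(617,-116,60,118)).items(): print(n,seg(W,x,y,a,b))
E
```

```text
[ 444.39607103 -160.61928261  398.99415582] [-179.38518713    0.21381504    2.48066807] [ 522.00785904 -157.17920559  368.90337619]
blue (964, array([457.9, -84.6]), array([64.5, 64.5]), 35.7, array([457.7, -84.4]), 32.7, np.float64(79.6))
pat (927, array([ 412.7, -224.1]), array([64.7, 64.7]), 22.3, array([ 412.3, -224.1]), 32.9, np.float64(79.5))
jar (2402, array([ 555.3, -258.7]), array([45.1, 45.7]), 71.3, array([ 555.2, -258.5]), 23.4, np.float64(72.5))
pink (1720, array([ 462.8, -368.6]), array([47.6, 42.2]), 84.1, array([ 462.7, -368.3]), 29.9, np.float64(74.2))
bot None
botb (185, array([ 590.3, -113.3]), array([ 5.4, 29.3]), 3.8, array([ 593. , -113.2]), 14.6, np.float64(80.8))
```

View pics/w1.png

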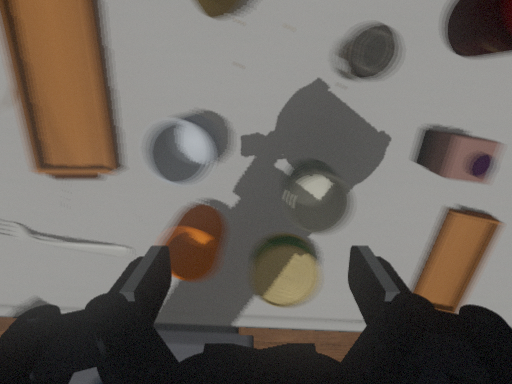

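The wrist view agrees with the top view within 3 mm: blue cup at px (183,150), cream cup at (313,195), jar at (372,50), shaker at (465,155). Next, over the blue cup.

Emit:
move_arm([
  {"tx":0.008,"ty":-0.035,"tz":0,"roll":0},
  {"tx":0.008,"ty":-0.035,"tz":0.04,"roll":0},
  {"tx":0,"ty":0,"tz":0.02,"roll":0},
  {"tx":0,"ty":0,"tz":0,"roll":0},
  {"tx":0,"ty":0,"tz":0,"roll":0},
])

```text
clock: 1.85
tcp_pos: [458.1, -80.2, 341.8]
tcp_rot: [-179.2, 0.1, 3.3]
wrist_force: [-0.2, 0.1, -1.0]
finger_gap: 85.0
```

Run:
```python
from h import *
o,c,p,W=look("wrist","w2"); print(o['tcp_pos'],o['tcp_rot'])
s=seg(W,457,-84,70,90);print(s);print(tool(o,[*s[4],205]),tool(o,[457.7,-84.4,205],3))
```

```text
[458.10159884 -80.21333544 341.77399764] [-1.79158169e+02  8.91437357e-02  3.27321997e+00]
(1353, array([457.9, -84.6]), array([64.5, 64.6]), 89.3, array([457.6, -84.7]), 32.7, np.float64(79.5))
(array([ -0.5,   6.5, 136.7]), None) (array([ -0.4,   6.2, 136.7]), np.float64(0.3))
```

Emit:
move_arm([
  {"tx":0,"ty":0.005,"tz":0.03,"roll":0},
  {"tx":0,"ty":0.001,"tz":0.035,"roll":0},
  {"tx":0,"ty":0.001,"tz":0.035,"roll":0},
  {"tx":0,"ty":0,"tz":0.03,"roll":0},
  {"tx":0,"ty":0,"tz":0,"roll":0},
  {"tx":0,"ty":0,"tz":0,"roll":0},
])

```text
clock: 2.5
tcp_pos: [463.4, -92.6, 217.9]
tcp_rot: [-179.7, -0.9, 2.8]
wrist_force: [-0.4, 0.1, 1.2]
finger_gap: 84.8
```

Emit:
move_arm([
  {"tx":-0.005,"ty":-0.008,"tz":0,"roll":0},
  {"tx":0,"ty":0,"tz":0,"roll":0},
  {"tx":0,"ty":0,"tz":0,"roll":0},
])

```text
clock: 2.8
tcp_pos: [459.5, -85.6, 223.0]
tcp_rot: [-179.9, -1.3, 2.8]
wrist_force: [0.3, 0.2, 0.0]
finger_gap: 85.1
```

Run:
```python
from h import *
from plant import r
for i in range(3):
    o=r.get_obs(); print(o['tcp_pos'],o['tcp_rot'],tool(o,[457.6,-84.6,205],3))
```

```text
[459.50819836 -85.61061263 223.00033523] [-179.92585572   -1.33984162    2.75761232] (array([-2.3, -1.1, 18. ]), np.float64(-0.2))
[459.50819836 -85.61061263 223.00033523] [-179.92585572   -1.33984162    2.75761232] (array([-2.3, -1.1, 18. ]), np.float64(-0.2))
[459.50819836 -85.61061263 223.00033523] [-179.92585572   -1.33984162    2.75761232] (array([-2.3, -1.1, 18. ]), np.float64(-0.2))
```

Emit:
move_arm([
  {"tx":-0.002,"ty":-0.001,"tz":0.018,"roll":0},
  {"tx":0,"ty":0,"tz":0,"roll":0},
])

```text
clock: 3.0
tcp_pos: [458.8, -84.8, 207.2]
tcp_rot: [179.9, -1.6, 2.8]
wrist_force: [0.2, 0.4, 0.1]
finger_gap: 84.6
```

Emit:
move_arm([
  {"tx":0,"ty":0,"tz":0,"roll":0},
  {"tx":0,"ty":0,"tz":0,"roll":0},
  {"tx":0,"ty":0,"tz":0,"roll":0},
  {"tx":0,"ty":0,"tz":0,"roll":0},
  {"tx":0,"ty":0,"tz":0,"roll":0},
], hand=0.055, force=30)

```text
clock: 3.5
tcp_pos: [459.8, -85.0, 209.9]
tcp_rot: [179.8, -1.8, 2.8]
wrist_force: [-0.2, 0.1, -1.8]
finger_gap: 63.8
```

Emit:
move_arm([
  {"tx":0,"ty":0,"tz":-0.03,"roll":0},
  {"tx":0,"ty":0,"tz":-0.04,"roll":0},
  {"tx":0,"ty":0,"tz":-0.04,"roll":0},
  {"tx":0.01,"ty":-0.025,"tz":0,"roll":0},
  {"tx":0.014,"ty":-0.04,"tz":0,"roll":0},
  {"tx":0.014,"ty":-0.04,"tz":0,"roll":0},
  {"tx":0.014,"ty":-0.04,"tz":0,"roll":0},
  {"tx":0.014,"ty":-0.04,"tz":0,"roll":0},
  {"tx":0.014,"ty":-0.04,"tz":0,"roll":0},
  {"tx":0.014,"ty":-0.04,"tz":0,"roll":0},
  {"tx":0.014,"ty":-0.04,"tz":0,"roll":0},
  {"tx":0.012,"ty":-0.03,"tz":0,"roll":0},
])

```text
clock: 4.7
tcp_pos: [562.8, 265.1, 326.4]
tcp_rot: [179.8, -1.7, 2.3]
wrist_force: [-0.2, -0.9, -2.0]
finger_gap: 63.5
```

```bash
cat >> h.py <<'E'
def box(W,x,y,lo,hi,hx,hy):
    "rim points of a tray: extents along its axes"
    m=(W[...,2]>lo)&(W[...,2]<hi)&(abs(W[...,0]-x)<hx)&(abs(W[...,1]-y)<hy)
    q=W[m][:,:2].astype(np.float32);rc=cv2.minAreaRect(q)
    a=np.radians((rc[2]+45)%90-45);B=np.array([[np.cos(a),-np.sin(a)],[np.sin(a),np.cos(a)]]);t=q@B
    l,h=np.percentile(t,1,axis=0),np.percentile(t,99,axis=0)
    return len(q),"centre",np.round(B@((l+h)/2),1),"size",np.round(h-l,1),"yaw",round(np.degrees(a),1)
E
python3 - <<'E'
from h import *
o,c,p,W=look("wrist","w3"); print(o['tcp_pos'],o['tcp_rot'],o['wrist_force'],o['finger_gap'])
print(box(W,541,379,17,35,125,68)); print(box(W,523,216,40,60,95,65))
from plant import optics
T=cloud(optics.get_calibration("top"),np.load("top0.npy"))
print(box(T,541,379,17,35,125,68)); print(box(T,523,216,40,60,95,65)); print(box(T,515,57,17,35,125,60))
E
```

```text
[562.83727884 265.09108138 326.43756582] [179.81299961  -1.73919176   2.30854583] [-0.22794575 -0.86281244 -1.96155106] 63.53594031524588
(5139, 'centre', array([558.9, 380.7]), 'size', array([211.4, 108.3]), 'yaw', np.float64(4.3))
(1889, 'centre', array([557.8, 215.3]), 'size', array([77.6, 86.5]), 'yaw', np.float64(-2.9))
(464, 'centre', array([540.6, 379.8]), 'size', array([231.8, 111.6]), 'yaw', np.float64(4.8))
(290, 'centre', array([523.3, 216.2]), 'size', array([142.6,  87.8]), 'yaw', np.float64(-2.7))
(391, 'centre', array([514.4,  55.6]), 'size', array([214.8,  93.9]), 'yaw', np.float64(1.4))
```

View pics/w3.png

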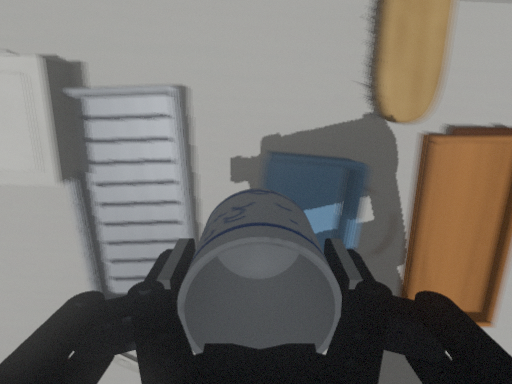

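The held cup is at px (260,270). The drip tray is at left, with its far corners at (70,92) and (183,90), and the basket is at (310,200). I'll move closer and measure the tray edges.

Emit:
move_arm([
  {"tx":0.008,"ty":-0.03,"tz":0,"roll":0},
  {"tx":0.008,"ty":-0.03,"tz":0,"roll":0},
  {"tx":0.005,"ty":-0.025,"tz":0,"roll":-1},
  {"tx":0,"ty":0,"tz":0,"roll":-1},
  {"tx":0,"ty":0,"tz":0,"roll":0},
  {"tx":0,"ty":0,"tz":0,"roll":0},
])

```text
clock: 5.35
tcp_pos: [580.5, 358.3, 323.4]
tcp_rot: [179.8, -1.5, 4.7]
wrist_force: [0.5, -0.5, -2.2]
finger_gap: 63.6
```

Run:
```python
from h import *
o,c,p,W=look("wrist","w4"); print(o['tcp_pos'],o['tcp_rot'],o['wrist_force'],o['finger_gap'])
from plant import optics
T=cloud(optics.get_calibration("top"),np.load("top0.npy"))
def sl(W,tag):
    z=W[...,2]
    for x in range(450,651,40):
        m=(z>17)&(z<35)&(abs(W[...,0]-x)<6)&(abs(W[...,1]-380)<70); y=W[m][:,1]; print(tag,"x",x,m.sum(),np.round(np.percentile(y,[1,99]),1) if m.sum()>5 else "")
    for y0 in (350,380,410):
        m=(z>17)&(z<35)&(abs(W[...,1]-y0)<8)&(abs(W[...,0]-541)<140); x=W[m][:,0]; print(tag,"y",y0,m.sum(),np.round(np.percentile(x,[1,99]),1) if m.sum()>3 else "")
sl(T,"T");sl(W,"W")
```

```text
[580.51966865 358.26528553 323.44989178] [179.76268575  -1.53034067   4.65879051] [ 0.49423346 -0.45675307 -2.18997726] 63.636642267877185
T x 450 17 [318.2 425.2]
T x 490 20 [320.8 431.1]
T x 530 17 [325.1 432.3]
T x 570 14 [328.3 430.3]
T x 610 17 [329.9 430.7]
T x 650 14 [333.1 430.6]
T y 350 22 [427.8 646.8]
T y 380 28 [424.5 643. ]
T y 410 23 [424.2 642.7]
W x 450 0 
W x 490 0 
W x 530 117 [426. 434.]
W x 570 64 [327.9 429.7]
W x 610 188 [330.5 429.7]
W x 650 456 [333.3 429.7]
W y 350 168 [641.4 649.2]
W y 380 169 [638.9 646.8]
W y 410 175 [636.5 644.4]
```

View pics/w4.png

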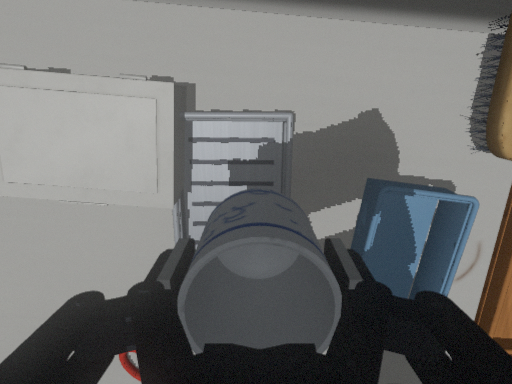

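Run:
```python
from h import *
from plant import optics,r
T=cloud(optics.get_calibration("top"),np.load("top0.npy"))
m=(T[...,1]>438)&(T[...,1]<560)&(abs(T[...,0]-590)<110)&(T[...,2]>15);q=T[m]
print(np.percentile(q,[1,50,99],axis=0))
o=r.get_obs();a=np.radians(4.5)
for s in(50,-50):
    t=[539.5+s*np.cos(a),377.5+s*np.sin(a),214+30];print(t,tool(o,t,4.5))
```

```text
[[560.91938649 438.97643086  25.43707747]
 [609.63797129 498.18956994  47.16956492]
 [663.10943464 559.10660309  54.79081537]]
[np.float64(589.3458666866564), np.float64(381.42295478639227), 244] (array([  8.5, -23. ,  79.5]), np.float64(0.1))
[np.float64(489.6541333133436), np.float64(373.57704521360773), 244] (array([-91.4, -23.2,  76.9]), np.float64(0.1))
```

The white box beside the far half of the tray is about 50 mm high. So this cup goes in the near spot, and the second will go in the far spot with the jaws turned along the tray.

Emit:
move_arm([
  {"tx":-0.03,"ty":-0.008,"tz":0,"roll":0},
  {"tx":-0.035,"ty":-0.009,"tz":0.01,"roll":0},
  {"tx":-0.025,"ty":-0.006,"tz":0.02,"roll":0},
  {"tx":0,"ty":0,"tz":0.02,"roll":0},
  {"tx":0,"ty":0,"tz":0,"roll":0},
])

```text
clock: 5.9
tcp_pos: [488.4, 368.9, 270.7]
tcp_rot: [179.7, -1.6, 4.2]
wrist_force: [0.4, -0.4, -2.8]
finger_gap: 63.7
```

```bash
cat > t.py <<'E'
import sys
from h import *
from plant import r
a=[float(v) for v in sys.argv[1:]]
o=r.get_obs(); print(o['clock'],np.round(o['tcp_pos'],1),np.round(o['tcp_rot'],1),np.round(o['wrist_force'],1),round(o['finger_gap'],1),tool(o,a[:3],a[3]),"q",np.round(o['qpos']),"tip",np.round(o['tcp_pos']+rot(o['tcp_rot'])@[0,0,155],1))
E
python3 t.py 489.7 373.4 214 4.5
```

```text
5.9 [488.4 368.9 270.7] [179.7  -1.6   4.2] [ 0.4 -0.4 -2.8] 63.7 (array([ 0. , -4.6, 56.7]), np.float64(-0.3)) q [ 27.  18. 100.  -1.  61. 113.] tip [492.9 368.6 115.7]
```

Emit:
move_arm([
  {"tx":0,"ty":-0.005,"tz":0.02,"roll":0},
  {"tx":0,"ty":0,"tz":0.02,"roll":0},
  {"tx":0,"ty":0,"tz":0.01,"roll":0},
  {"tx":0,"ty":0,"tz":0.002,"roll":0},
])

```text
clock: 6.3
tcp_pos: [492.6, 372.2, 222.0]
tcp_rot: [179.9, -2.0, 3.9]
wrist_force: [-0.1, -0.4, -2.1]
finger_gap: 63.8
```

```bash
python3 t.py 489.7 373.4 214 4.5
```

```text
6.3 [492.6 372.2 222. ] [179.9  -2.    3.9] [-0.1 -0.4 -2.1] 63.8 (array([-3.1, -1.4,  7.9]), np.float64(-0.6)) q [ 27.  22. 100.  -1.  56. 113.] tip [498.  372.2  67.1]
```

Emit:
move_arm([
  {"tx":-0.003,"ty":-0.001,"tz":0.004,"roll":0},
  {"tx":0,"ty":0,"tz":0.003,"roll":0},
  {"tx":0,"ty":0,"tz":0.003,"roll":0},
])

```text
clock: 6.6
tcp_pos: [491.3, 373.0, 214.3]
tcp_rot: [180.0, -2.2, 3.8]
wrist_force: [-0.2, -0.5, -1.5]
finger_gap: 63.7
```

Emit:
move_arm([
  {"tx":0,"ty":0,"tz":0.003,"roll":0},
  {"tx":0,"ty":0,"tz":0.003,"roll":0},
])

```text
clock: 6.8
tcp_pos: [493.6, 373.8, 214.0]
tcp_rot: [179.9, -2.5, 3.9]
wrist_force: [-7.3, -6.2, 20.5]
finger_gap: 63.8
```

Emit:
move_arm([
  {"tx":0,"ty":0,"tz":-0.001,"roll":0},
  {"tx":0,"ty":0,"tz":0,"roll":0},
  {"tx":0,"ty":0,"tz":0,"roll":0},
], hand=0.08)

```text
clock: 7.1
tcp_pos: [494.8, 374.5, 218.1]
tcp_rot: [-180.0, -2.8, 3.9]
wrist_force: [-0.2, 0.3, 0.5]
finger_gap: 80.2
```

Emit:
move_arm([
  {"tx":0,"ty":0,"tz":-0.01,"roll":0},
  {"tx":0,"ty":0,"tz":-0.03,"roll":0},
  {"tx":0,"ty":0,"tz":-0.04,"roll":0},
  {"tx":0,"ty":0,"tz":-0.04,"roll":0},
  {"tx":0,"ty":0,"tz":0,"roll":0},
], hand=0.085)

```text
clock: 7.6
tcp_pos: [488.5, 373.9, 342.6]
tcp_rot: [180.0, -2.6, 3.9]
wrist_force: [0.8, 0.2, -0.0]
finger_gap: 84.9
```

Run:
```python
from h import *
o,c,p,W=look("wrist","w5"); print(o['tcp_pos'],o['tcp_rot'],o['qpos'])
print(seg(W,488,374,74,95))
print(tool(o,[412.3,-224.1,330],None))
```

```text
[488.51545991 373.92859201 342.61425937] [179.99324653  -2.59809908   3.89484906] [ 27.02261542  12.58113067  97.77090673  -1.11288347  67.26492058
 113.53667923]
(1422, array([491.8, 373.5]), array([64.6, 64.3]), 2.5, array([491.4, 373.8]), 32.8, np.float64(84.5))
(array([-117.1,  591.5,    7.4]), None)
```

View pics/w5.png

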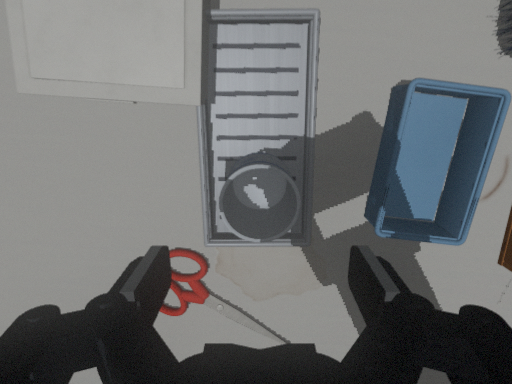

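The blue cup stands upright in the near half of the tray at px (260,198), with its top at 84.5 mm, where 83 is expected. Next is the cream cup.

Emit:
move_arm([
  {"tx":-0.005,"ty":0.03,"tz":0,"roll":0},
  {"tx":-0.0095,"ty":0.048,"tz":0,"roll":0},
  {"tx":-0.0095,"ty":0.048,"tz":0,"roll":0},
  {"tx":-0.0095,"ty":0.048,"tz":0,"roll":0},
  {"tx":-0.0095,"ty":0.048,"tz":0,"roll":0},
  {"tx":-0.0095,"ty":0.048,"tz":0,"roll":0},
  {"tx":-0.0095,"ty":0.048,"tz":0,"roll":0},
  {"tx":-0.0095,"ty":0.048,"tz":0,"roll":0},
  {"tx":-0.0095,"ty":0.048,"tz":0,"roll":0},
  {"tx":-0.0095,"ty":0.048,"tz":0,"roll":0},
  {"tx":-0.0095,"ty":0.048,"tz":0,"roll":0},
  {"tx":-0.0095,"ty":0.045,"tz":0,"roll":0},
])

```text
clock: 8.85
tcp_pos: [410.8, -197.7, 326.4]
tcp_rot: [-179.9, -1.7, 4.5]
wrist_force: [0.6, 0.2, -0.5]
finger_gap: 85.2
```

```bash
python3 t.py 412.3 -224.1 205 4.5
```

```text
8.85 [ 410.8 -197.7  326.4] [-179.9   -1.7    4.5] [ 0.6  0.2 -0.5] 85.2 (array([ -4.1,  26.7, 121.3]), np.float64(0.0)) q [-40.  -8. 121.   1.  66.  45.] tip [ 415.2 -197.   171.5]
```

Emit:
move_arm([
  {"tx":-0.002,"ty":0.018,"tz":0.02,"roll":0},
  {"tx":0,"ty":0,"tz":0.02,"roll":0},
  {"tx":0,"ty":0,"tz":0,"roll":0},
])

```text
clock: 9.15
tcp_pos: [409.1, -221.8, 283.8]
tcp_rot: [-179.8, -1.6, 4.0]
wrist_force: [-0.3, 0.8, -0.7]
finger_gap: 85.4
```

Run:
```python
from h import *
o,c,p,W=look("wrist","w6"); print(o['tcp_pos'],o['tcp_rot'])
s=seg(W,412,-224,70,90);print(s);print(tool(o,[s[4][0]-2,s[4][1],205]))
```

```text
[ 409.11204139 -221.79384598  283.78594222] [-179.81408087   -1.56231754    3.97253484]
(2397, array([ 412.4, -223.9]), array([64.4, 64.9]), 76.8, array([ 412.3, -224.4]), 33.0, np.float64(79.4))
(array([-1.1,  2.9, 78.8]), None)
```

Emit:
move_arm([
  {"tx":-0.001,"ty":0.002,"tz":0.03,"roll":0},
  {"tx":-0.001,"ty":0,"tz":0.03,"roll":0},
  {"tx":-0.001,"ty":0,"tz":0.02,"roll":0},
  {"tx":0,"ty":0,"tz":0,"roll":0},
])

```text
clock: 9.6
tcp_pos: [411.0, -222.9, 206.5]
tcp_rot: [179.8, -1.9, 4.2]
wrist_force: [0.2, 0.5, -0.9]
finger_gap: 85.3
```

```bash
python3 t.py 409 -224.3 206 4.5
```

```text
9.6 [ 411.  -222.9  206.5] [179.8  -1.9   4.2] [ 0.2  0.5 -0.9] 85.3 (array([-2.1,  1.2,  0.4]), np.float64(-0.3)) q [-43.   6. 122.   2.  50.  42.] tip [ 416.1 -223.    51.5]
```

Aligned; closing.

Emit:
move_arm([
  {"tx":-0.002,"ty":0.001,"tz":0.001,"roll":0},
  {"tx":0,"ty":0,"tz":0,"roll":0},
  {"tx":0,"ty":0,"tz":0,"roll":0},
], hand=0.055)

```text
clock: 9.9
tcp_pos: [410.2, -223.9, 208.5]
tcp_rot: [179.7, -2.1, 4.4]
wrist_force: [0.4, 0.7, -2.3]
finger_gap: 63.6
```

```bash
python3 t.py 409 -224.3 206 4.5
```

```text
9.9 [ 410.2 -223.9  208.5] [179.7  -2.1   4.4] [ 0.4  0.7 -2.3] 63.6 (array([-1.3,  0.3,  2.4]), np.float64(-0.1)) q [-43.   6. 122.   2.  50.  42.] tip [ 415.8 -224.3   53.6]
```

Emit:
move_arm([
  {"tx":0,"ty":0,"tz":-0.03,"roll":0},
  {"tx":0,"ty":0,"tz":-0.04,"roll":-8.5},
  {"tx":0,"ty":0,"tz":-0.03,"roll":-8.5},
  {"tx":0,"ty":0,"tz":0,"roll":-8.5},
  {"tx":0,"ty":0,"tz":0,"roll":-8.5},
  {"tx":0,"ty":0,"tz":0,"roll":-8.5},
  {"tx":0,"ty":0,"tz":0,"roll":-8.5},
  {"tx":0,"ty":0,"tz":0,"roll":-8.5},
  {"tx":0,"ty":0,"tz":0,"roll":-8.5},
  {"tx":0,"ty":0,"tz":0,"roll":-8.5},
  {"tx":0,"ty":0,"tz":0,"roll":-8.5},
  {"tx":0,"ty":0,"tz":0,"roll":-8.5},
])

```text
clock: 11.1
tcp_pos: [406.2, -222.5, 322.7]
tcp_rot: [177.5, 1.2, 99.1]
wrist_force: [0.8, -0.3, -2.1]
finger_gap: 63.6
```

```bash
python3 t.py 591 381.6 320 94.5
```

```text
11.1 [ 406.2 -222.5  322.7] [177.5   1.2  99.1] [ 0.8 -0.3 -2.1] 63.6 (array([567.1, 278.3,   3.2]), np.float64(4.6)) q [-43.  -7. 120.   1.  64. -53.] tip [ 413.5 -224.6  167.9]
```

Emit:
move_arm([
  {"tx":0.02,"ty":0.01,"tz":0,"roll":2.5},
  {"tx":0.04,"ty":0.018,"tz":0,"roll":2},
  {"tx":0.044,"ty":0.0175,"tz":0,"roll":0},
  {"tx":0.044,"ty":0.0175,"tz":0,"roll":0},
  {"tx":0.044,"ty":0.0175,"tz":0,"roll":0},
  {"tx":0.044,"ty":0.0175,"tz":0,"roll":0},
  {"tx":0.044,"ty":0.0175,"tz":0,"roll":0},
  {"tx":0.044,"ty":0.0175,"tz":0,"roll":0},
  {"tx":0.044,"ty":0.0175,"tz":0,"roll":0},
  {"tx":0.044,"ty":0.0175,"tz":0,"roll":0},
  {"tx":0.044,"ty":0.0175,"tz":0,"roll":0},
  {"tx":0.03,"ty":0.015,"tz":0,"roll":0},
])

```text
clock: 12.3
tcp_pos: [568.7, 296.1, 333.8]
tcp_rot: [176.3, 1.4, 94.2]
wrist_force: [0.2, 0.0, -1.8]
finger_gap: 63.7
```

```bash
python3 t.py 591 381.6 320 94.5
```

```text
12.3 [568.7 296.1 333.8] [176.3   1.4  94.2] [ 0.2  0.  -1.8] 63.7 (array([83.9, 27.6, 13.6]), np.float64(-0.3)) q [18. 16. 94. -2. 66. 14.] tip [578.9 293.1 179.2]
```

Emit:
move_arm([
  {"tx":0.03,"ty":0.009,"tz":0,"roll":0},
  {"tx":0.03,"ty":0.009,"tz":0,"roll":0},
  {"tx":0.018,"ty":0.007,"tz":0,"roll":0},
  {"tx":0,"ty":0,"tz":0.02,"roll":0},
])

```text
clock: 12.7
tcp_pos: [590.3, 384.4, 319.8]
tcp_rot: [175.7, 1.2, 94.5]
wrist_force: [0.7, -0.9, -0.5]
finger_gap: 63.4
```

```bash
python3 t.py 589 381.6 214 94.5
```

```text
12.7 [590.3 384.4 319.8] [175.7   1.2  94.5] [ 0.7 -0.9 -0.5] 63.4 (array([ -0.5,  -9.4, 105.4]), np.float64(-0.0)) q [24. 25. 85. -3. 67. 21.] tip [602.1 382.2 165.3]
```

Emit:
move_arm([
  {"tx":-0.02,"ty":-0.045,"tz":0,"roll":0},
  {"tx":-0.02,"ty":-0.045,"tz":0,"roll":0},
])

```text
clock: 12.9
tcp_pos: [504.9, 338.4, 307.1]
tcp_rot: [176.1, 1.3, 94.5]
wrist_force: [1.4, -0.5, -1.7]
finger_gap: 63.6
```

```bash
python3 t.py 589 381.6 214 94.5
```

```text
12.9 [504.9 338.4 307.1] [176.1   1.3  94.5] [ 1.4 -0.5 -1.7] 63.6 (array([38.5, 80.8, 97.9]), np.float64(0.0)) q [ 23.  14. 100.  -3.  63.  20.] tip [515.7 335.7 152.4]
```

Emit:
move_arm([
  {"tx":0,"ty":0,"tz":0,"roll":0},
  {"tx":0,"ty":0,"tz":0,"roll":0},
])

```text
clock: 13.1
tcp_pos: [497.7, 335.8, 301.6]
tcp_rot: [176.9, 1.6, 94.6]
wrist_force: [0.9, 0.1, -0.7]
finger_gap: 63.6
```

```bash
python3 t.py 589 381.6 214 94.5
```

```text
13.1 [497.7 335.8 301.6] [176.9   1.6  94.6] [ 0.9  0.1 -0.7] 63.6 (array([40.6, 89.8, 91.6]), np.float64(0.1)) q [ 24.  14. 101.  -3.  63.  20.] tip [506.5 332.3 146.9]
```

Emit:
move_arm([
  {"tx":-0.01,"ty":-0.049,"tz":0,"roll":0},
  {"tx":-0.01,"ty":-0.049,"tz":0,"roll":0},
  {"tx":0,"ty":0,"tz":0,"roll":0},
  {"tx":0,"ty":0,"tz":0,"roll":0},
])

```text
clock: 13.5
tcp_pos: [401.5, 307.8, 297.8]
tcp_rot: [176.8, 1.5, 94.5]
wrist_force: [1.0, 0.1, -1.7]
finger_gap: 63.6
```

```bash
python3 t.py 589 381.6 304 94.5
```

```text
13.5 [401.5 307.8 297.8] [176.8   1.5  94.5] [ 1.   0.1 -1.7] 63.6 (array([ 58.5, 192.9,   3.1]), np.float64(0.0)) q [ 25.   2. 115.  -3.  61.  22.] tip [410.5 304.5 143.1]
```

Emit:
move_arm([
  {"tx":0.007,"ty":0.018,"tz":0,"roll":0},
  {"tx":0.007,"ty":0.018,"tz":0,"roll":0},
  {"tx":0.007,"ty":0.018,"tz":0,"roll":0},
  {"tx":0.007,"ty":0.018,"tz":0,"roll":0},
  {"tx":0.007,"ty":0.018,"tz":0,"roll":0},
  {"tx":0.007,"ty":0.018,"tz":0,"roll":0},
  {"tx":0.007,"ty":0.018,"tz":0,"roll":0},
])

```text
clock: 14.2
tcp_pos: [537.7, 372.6, 315.3]
tcp_rot: [175.7, 1.1, 94.4]
wrist_force: [-0.2, 0.7, -2.0]
finger_gap: 63.5
```

```bash
python3 t.py 589 381.6 214 94.5
```

```text
14.2 [537.7 372.6 315.3] [175.7   1.1  94.4] [-0.2  0.7 -2. ] 63.5 (array([  6.9,  44.1, 104.8]), np.float64(-0.1)) q [25. 19. 93. -3. 64. 22.] tip [549.6 370.6 160.7]
```

```bash
python3 t.py 580 383 218 94.5
```

```text
14.2 [537.7 372.6 315.3] [175.7   1.1  94.4] [-0.2  0.7 -2. ] 63.5 (array([  8.9,  35.5, 100.1]), np.float64(-0.1)) q [25. 19. 93. -3. 64. 22.] tip [549.6 370.6 160.7]
```

Emit:
move_arm([
  {"tx":0.006,"ty":0.028,"tz":0.02,"roll":0},
  {"tx":0,"ty":0,"tz":0.02,"roll":0},
])

```text
clock: 14.4
tcp_pos: [576.0, 383.1, 284.1]
tcp_rot: [174.8, 0.8, 94.4]
wrist_force: [0.0, -0.5, -1.9]
finger_gap: 63.2
```

```bash
python3 t.py 580 383 218 94.5
```

```text
14.4 [576.  383.1 284.1] [174.8   0.8  94.4] [ 0.  -0.5 -1.9] 63.2 (array([ 0.5, -2.1, 66.1]), np.float64(-0.1)) q [25. 26. 88. -3. 62. 21.] tip [590.3 382.2 129.7]
```

The tilt grows on multi-row outward moves, because each row restarts from the lagging pose. I'll try inward fast (which gains) and outward in single rows with a settle between, done by camera reads.

Create s.py:
```python
import sys
from plant import optics,r
import numpy as np
from h import rot
for i in range(int(sys.argv[1]) if len(sys.argv)>1 else 3): optics.read_camera("top")
o=r.get_obs();print(np.round(o['tcp_pos'],1),np.round(o['tcp_rot'],1),np.round(o['wrist_force'],1),"tilt",np.round((rot(o['tcp_rot'])@[0,0,155])[:2],1))
```

```text
(no output)
```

Emit:
move_arm([
  {"tx":-0.02,"ty":-0.045,"tz":-0.005,"roll":0},
  {"tx":-0.02,"ty":-0.045,"tz":-0.005,"roll":0},
  {"tx":0,"ty":0,"tz":0,"roll":0},
  {"tx":0,"ty":0,"tz":0,"roll":0},
])

```text
clock: 14.8
tcp_pos: [492.7, 335.8, 278.8]
tcp_rot: [175.2, 0.9, 94.2]
wrist_force: [0.8, 0.3, -0.6]
finger_gap: 63.3
```

```bash
python3 s.py 4
```

```text
[493.  336.2 278.8] [175.2   0.9  94.2] [ 1.3  0.1 -1. ] tilt [13.  -1.6]
```

Emit:
move_arm([
  {"tx":0.02,"ty":0.045,"tz":0,"roll":0},
])

```text
clock: 15.1
tcp_pos: [531.1, 357.6, 277.4]
tcp_rot: [176.0, 1.2, 94.3]
wrist_force: [0.7, -0.0, -2.6]
finger_gap: 63.6
```

```bash
python3 s.py 4
```

```text
[536.9 359.6 282.7] [175.1   0.9  94.2] [-0.6  0.4 -2. ] tilt [13.3 -1.5]
```

Emit:
move_arm([
  {"tx":0.02,"ty":0.045,"tz":0,"roll":0},
  {"tx":0,"ty":0,"tz":0,"roll":0},
])

```text
clock: 15.5
tcp_pos: [577.5, 381.9, 281.1]
tcp_rot: [175.7, 1.1, 94.2]
wrist_force: [0.3, -0.4, -1.8]
finger_gap: 63.4
```

```bash
python3 s.py 4
```

```text
[573.7 380.7 280.9] [176.    1.2  94.3] [ 0.6  0.2 -1.5] tilt [11.1 -2.4]
```

Emit:
move_arm([
  {"tx":-0.02,"ty":-0.045,"tz":0,"roll":0},
])

```text
clock: 15.8
tcp_pos: [533.1, 358.0, 279.3]
tcp_rot: [175.6, 1.1, 94.3]
wrist_force: [-0.8, -0.1, -1.1]
finger_gap: 63.7
```

```bash
python3 s.py 4
```

```text
[528.7 356.7 278. ] [176.    1.2  94.3] [ 0.1  1.  -1.5] tilt [11.  -2.5]
```

Emit:
move_arm([
  {"tx":0.02,"ty":0.045,"tz":0,"roll":0},
  {"tx":0,"ty":0,"tz":0,"roll":0},
])

```text
clock: 16.2
tcp_pos: [571.6, 380.0, 280.0]
tcp_rot: [176.1, 1.3, 94.3]
wrist_force: [-0.3, -0.2, -1.5]
finger_gap: 63.8
```

```bash
python3 s.py 4
```

```text
[568.1 378.9 279.4] [176.4   1.4  94.3] [-1.2 -0.  -1.8] tilt [ 9.9 -2.9]
```

That reverses the tilt. Repeating twice more.

Emit:
move_arm([
  {"tx":-0.02,"ty":-0.045,"tz":0,"roll":0},
])

```text
clock: 16.5
tcp_pos: [527.7, 356.2, 278.2]
tcp_rot: [176.1, 1.2, 94.3]
wrist_force: [-1.2, -0.2, 0.3]
finger_gap: 63.8
```

```bash
python3 s.py 4
```

```text
[523.4 355.  277. ] [176.4   1.4  94.4] [ 0.9  0.4 -1.2] tilt [ 9.9 -3. ]
```

Emit:
move_arm([
  {"tx":0.012,"ty":0.048,"tz":0,"roll":0},
  {"tx":0,"ty":0,"tz":0,"roll":0},
])

```text
clock: 16.9
tcp_pos: [570.4, 370.7, 279.2]
tcp_rot: [176.5, 1.4, 94.4]
wrist_force: [0.3, -0.0, -1.1]
finger_gap: 63.5
```

```bash
python3 s.py 4
```

```text
[566.3 370.2 278.3] [176.8   1.5  94.5] [ 0.  -0.3 -1.5] tilt [ 8.8 -3.4]
```

Emit:
move_arm([
  {"tx":-0.02,"ty":-0.045,"tz":0,"roll":0},
])

```text
clock: 17.2
tcp_pos: [526.0, 347.6, 277.5]
tcp_rot: [176.5, 1.4, 94.4]
wrist_force: [-0.4, -0.7, -0.4]
finger_gap: 63.8
```

```bash
python3 s.py 4
```

```text
[521.7 346.4 276.3] [176.9   1.5  94.5] [ 0.5 -0.  -2.1] tilt [ 8.8 -3.4]
```

Emit:
move_arm([
  {"tx":0.02,"ty":0.045,"tz":0,"roll":0},
  {"tx":0,"ty":0,"tz":0,"roll":0},
])

```text
clock: 17.6
tcp_pos: [564.8, 370.1, 277.2]
tcp_rot: [177.0, 1.5, 94.5]
wrist_force: [0.5, -0.1, -0.8]
finger_gap: 63.6
```

```bash
python3 s.py 4;python3 t.py 588 382 218 94.5
```

```text
[561.1 368.9 276.7] [177.3   1.6  94.5] [-0.4  0.4 -2.1] tilt [ 7.7 -3.8]
17.8 [561.1 368.9 276.7] [177.3   1.6  94.5] [-0.4  0.4 -2.1] 63.1 (array([12.7, 25. , 59.7]), np.float64(0.0)) q [24. 24. 91. -3. 63. 21.] tip [568.9 365.  122. ]
```

Emit:
move_arm([
  {"tx":0.016,"ty":0.023,"tz":0.02,"roll":0},
])

```text
clock: 17.9
tcp_pos: [583.6, 386.0, 260.8]
tcp_rot: [177.0, 1.6, 94.5]
wrist_force: [1.3, 0.1, -1.3]
finger_gap: 63.6
```

```bash
python3 s.py 4;python3 t.py 585 386.5 218 94.5
```

```text
[583.7 386.1 257.6] [177.3   1.6  94.5] [-0.5  0.3 -1.8] tilt [ 7.7 -3.9]
18.1 [583.7 386.1 257.6] [177.3   1.6  94.5] [-0.5  0.3 -1.8] 63.7 (array([ 1.4, -0.6, 39.6]), np.float64(0.0)) q [25. 29. 86. -3. 63. 21.] tip [591.4 382.3 102.8]
```

Emit:
move_arm([
  {"tx":0,"ty":0,"tz":0.03,"roll":0},
])

```text
clock: 18.2
tcp_pos: [587.0, 386.4, 234.1]
tcp_rot: [176.6, 1.4, 94.5]
wrist_force: [1.0, 0.1, -1.0]
finger_gap: 63.4
```

```bash
python3 s.py 4;python3 t.py 585 386.5 214 94.5
```

```text
[584.7 385.1 228.1] [177.3   1.7  94.5] [ 0.5  0.  -2. ] tilt [ 7.6 -3.9]
18.4 [584.7 385.1 228.1] [177.3   1.7  94.5] [ 0.5  0.  -2. ] 63.6 (array([ 1.8, -0.3, 14.1]), np.float64(0.0)) q [24. 31. 87. -3. 60. 21.] tip [592.3 381.2  73.4]
```

Single row plus settle lands exactly, so I'll use that from here on.

Emit:
move_arm([
  {"tx":0.001,"ty":0,"tz":0.011,"roll":0},
])

```text
clock: 18.5
tcp_pos: [586.2, 386.3, 220.7]
tcp_rot: [177.0, 1.5, 94.5]
wrist_force: [1.2, 0.5, -1.0]
finger_gap: 63.7
```

```bash
python3 s.py 3
```

```text
[585.  385.8 217.1] [177.3   1.7  94.5] [-0.3  0.2 -1.9] tilt [ 7.6 -3.9]
```

Emit:
move_arm([
  {"tx":0,"ty":0,"tz":0.003,"roll":0},
])

```text
clock: 18.75
tcp_pos: [585.4, 385.9, 215.0]
tcp_rot: [177.2, 1.6, 94.5]
wrist_force: [0.1, -0.1, -0.8]
finger_gap: 63.4
```

```bash
python3 s.py 2
```

```text
[585.  385.7 214. ] [177.3   1.7  94.5] [-1.3 -0.4 -2.5] tilt [ 7.5 -4. ]
```

Emit:
move_arm([
  {"tx":0,"ty":0,"tz":0.002,"roll":0},
])

```text
clock: 18.95
tcp_pos: [585.5, 385.7, 213.1]
tcp_rot: [177.3, 1.7, 94.6]
wrist_force: [-4.6, -3.3, 11.7]
finger_gap: 63.4
```

```bash
python3 s.py 2
```

```text
[585.5 385.8 213.3] [177.3   1.7  94.5] [-2.7 -1.2  4.7] tilt [ 7.6 -4. ]
```

Emit:
move_arm([
  {"tx":0,"ty":0,"tz":0,"roll":0},
  {"tx":0,"ty":0,"tz":0,"roll":0},
], hand=0.078)

```text
clock: 19.25
tcp_pos: [586.0, 386.0, 214.3]
tcp_rot: [177.2, 1.6, 94.5]
wrist_force: [0.2, 0.1, -0.4]
finger_gap: 78.1
```

```bash
python3 s.py 2
```

```text
[585.9 385.9 214.1] [177.2   1.6  94.5] [-0.6 -0.3  0.1] tilt [ 7.9 -3.8]
```

Emit:
move_arm([
  {"tx":0,"ty":0,"tz":-0.03,"roll":0},
])

```text
clock: 19.45
tcp_pos: [582.7, 385.7, 239.1]
tcp_rot: [177.7, 1.8, 94.5]
wrist_force: [-0.7, -0.2, -0.7]
finger_gap: 77.8
```

```bash
python3 s.py 3
```

```text
[585.3 387.2 246.5] [176.9   1.5  94.5] [-0.7  0.4  0.2] tilt [ 8.6 -3.5]
```

Emit:
move_arm([
  {"tx":0,"ty":0,"tz":-0.05,"roll":0},
  {"tx":-0.02,"ty":0,"tz":-0.05,"roll":0},
])

```text
clock: 19.8
tcp_pos: [579.0, 369.3, 334.8]
tcp_rot: [178.0, 1.9, 94.7]
wrist_force: [1.1, -1.1, 0.8]
finger_gap: 77.9
```

```bash
python3 s.py 3
python3 - <<'E'
from h import *
o,c,p,W=look("wrist","w7")
for x,y in((491,374),(590,382)): print(seg(W,x,y,74,95,45))
o,c,p,W=look("side","s7"); x=p[180:320,90:330]; cv2.imwrite("pics/s7c.png",cv2.resize(x,None,fx=3,fy=3,interpolation=cv2.INTER_CUBIC))
E
```

```text
[580.7 368.  339.3] [177.5   1.7  94.5] [ 0.5 -0.1 -0.5] tilt [ 7.2 -4.2]
(947, array([460.4, 393.9]), array([38. , 17.4]), 49.3, array([458.4, 395.6]), 19.0, np.float64(81.6))
(1534, array([595. , 376.9]), array([64.5, 64.8]), 67.3, array([595.1, 376.8]), 32.8, np.float64(84.4))
```

View pics/s7c.png

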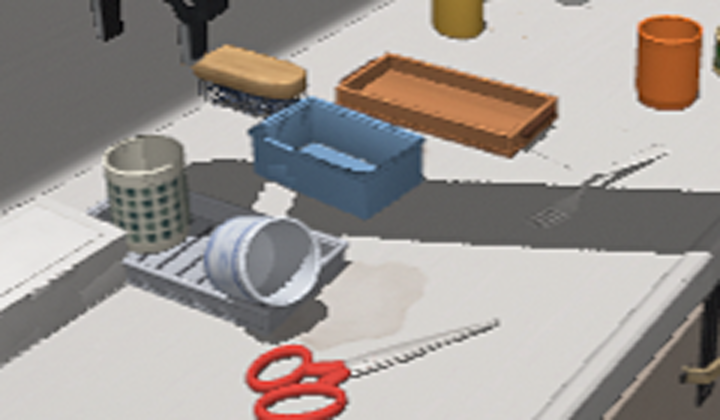

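The side view shows the cream cup upright at px (145,190), but the blue cup is on its side at (262,262), mouth towards the robot. I knocked it over while shuttling the held cup too low. I'll turn the jaws back, look closely, and re-stand it.

Emit:
move_arm([
  {"tx":0,"ty":0,"tz":-0.02,"roll":8.5},
  {"tx":0,"ty":0,"tz":0,"roll":8.5},
  {"tx":0,"ty":0,"tz":0,"roll":8.5},
  {"tx":0,"ty":0,"tz":0,"roll":8.5},
  {"tx":0,"ty":0,"tz":0,"roll":8.5},
  {"tx":0,"ty":0,"tz":0,"roll":8.5},
  {"tx":0,"ty":0,"tz":0,"roll":8.5},
  {"tx":0,"ty":0,"tz":0,"roll":8.5},
  {"tx":0,"ty":0,"tz":0,"roll":8.5},
  {"tx":0,"ty":0,"tz":0,"roll":7},
], hand=0.085)

```text
clock: 21.05
tcp_pos: [573.0, 368.9, 322.7]
tcp_rot: [177.3, 0.6, 9.6]
wrist_force: [0.4, 0.5, -0.1]
finger_gap: 85.2
```

```bash
python3 s.py 3
```

```text
[573.1 368.9 323.3] [177.3   0.6  10.1] [0.2 0.2 0.3] tilt [-0.4 -7.4]
```

Emit:
move_arm([
  {"tx":-0.045,"ty":0,"tz":0,"roll":0},
  {"tx":-0.045,"ty":0,"tz":0,"roll":0},
  {"tx":-0.045,"ty":0,"tz":0,"roll":0},
])

```text
clock: 21.5
tcp_pos: [440.5, 344.1, 320.5]
tcp_rot: [177.3, 0.8, 10.4]
wrist_force: [0.9, 0.8, 0.8]
finger_gap: 85.0
```

```bash
python3 s.py 3
python3 - <<'E'
from h import *
o,c,p,W=look("wrist","w8"); np.save("W8.npy",W)
m=(abs(W[...,0]-470)<75)&(abs(W[...,1]-385)<60)&(W[...,2]>35);q=W[m]
print(len(q),np.round(np.percentile(q,[1,50,99],axis=0),1)); rc=cv2.minAreaRect(q[:,:2].astype(np.float32));print(rc)
E
```

```text
[438.9 344.1 319.5] [177.3   1.   10.5] [0.3 0.8 1.2] tilt [-1.2 -7.8]
29750 [[418.7 326.7  52.1]
 [446.  385.  210.2]
 [493.3 428.6 237.6]]
((449.50909423828125, 381.981201171875), (104.42366790771484, 81.62811279296875), 66.51419067382812)
```

View pics/w8.png

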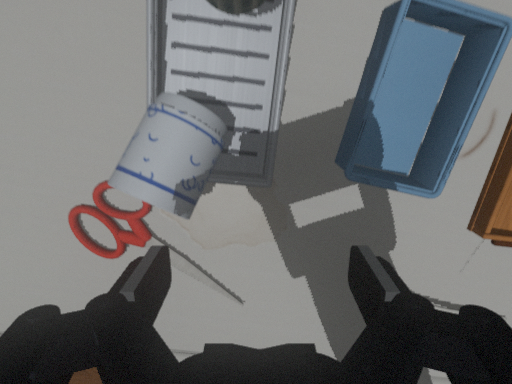

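Run:
```python
from h import *
W=np.load("W8.npy")
m=(abs(W[...,0]-470)<75)&(abs(W[...,1]-390)<70)&(W[...,2]>34)&(W[...,2]<110)
k,l,st,ce=cv2.connectedComponentsWithStats(m.astype(np.uint8));i=1+np.argmax(st[1:,4]);q=W[l==i]
rc=cv2.minAreaRect(q[:,:2].astype(np.float32));print(len(q),rc,st[i])
for t in (0,90):
    a=np.radians(rc[2]+t);d=np.array([np.cos(a),np.sin(a)]);s=(q[:,:2]-rc[0])@d
    print("dir",np.round(d,2),"range",s.min(),s.max(),[ (int(v),round(np.percentile(q[abs(s-v)<3][:,2],98),1)) for v in range(-40,45,10) if (abs(s-v)<3).sum()>5])
```

```text
9265 ((458.2153625488281, 398.6874694824219), (63.89897918701172, 78.70404815673828), 72.05061340332031) [ 108   93  120  127 9265]
dir [0.31 0.95] range -31.949458173505004 31.94951162538302 [(-30, np.float64(78.1)), (-20, np.float64(87.8)), (-10, np.float64(92.2)), (0, np.float64(93.6)), (10, np.float64(92.6)), (20, np.float64(88.2)), (30, np.float64(78.7))]
dir [-0.95  0.31] range -39.35203039797348 39.35203637690194 [(-40, np.float64(61.0)), (-30, np.float64(67.3)), (-20, np.float64(72.1)), (-10, np.float64(76.8)), (0, np.float64(81.5)), (10, np.float64(86.3)), (20, np.float64(91.3)), (30, np.float64(94.2)), (40, np.float64(75.6))]
```

The blue cup lies with its base in the tray at px (190,110) and its mouth over the near-left corner at (150,190). It is tilted about 25°, mouth end up. I'll pinch only the mouth end lightly so the cup can swing upright when lifted.

Emit:
move_arm([
  {"tx":0,"ty":0,"tz":0,"roll":8},
  {"tx":0,"ty":0,"tz":0,"roll":8},
  {"tx":0,"ty":0,"tz":0,"roll":8},
  {"tx":0,"ty":0,"tz":0,"roll":4},
])

```text
clock: 22.1
tcp_pos: [446.0, 345.7, 323.0]
tcp_rot: [177.5, -0.9, -18.3]
wrist_force: [0.2, 0.1, 0.0]
finger_gap: 84.8
```

```bash
python3 s.py 3; sed -i 's/^a=.*/&\nK=len(a)>4/; s/o=r.get_obs();/o=r.get_obs(); tl=rot(o["tcp_rot"])@[0,0,155]; a[:3]=np.array(a[:3])-(tl if K else 0);/' t.py; python3 t.py 415.4 412.7 57 -18 1
```

```text
[445.7 345.6 322.8] [177.5  -0.9 -18. ] [ 0.2 -0.4  0.3] tilt [ 0.1 -7.2]
22.25 [445.7 345.6 322.8] [177.5  -0.9 -18. ] [ 0.2 -0.4  0.3] 85.1 (array([-53.6, -66. , 107.4]), np.float64(-0.0)) q [ 27.   8. 105.  -3.  68. 136.] tip [445.8 338.4 168. ]
```

Emit:
move_arm([
  {"tx":-0.027,"ty":-0.033,"tz":0,"roll":0},
])

```text
clock: 22.35
tcp_pos: [432.4, 383.6, 321.3]
tcp_rot: [177.5, -0.9, -18.2]
wrist_force: [0.2, 0.3, -0.3]
finger_gap: 85.0
```

```bash
python3 s.py 2
```

```text
[429.7 387.6 321.1] [177.6  -0.8 -17.8] [ 0.5 -1.3 -0.2] tilt [ 0.2 -7. ]
```

Emit:
move_arm([
  {"tx":-0.027,"ty":-0.033,"tz":0.01,"roll":0},
])

```text
clock: 22.55
tcp_pos: [416.3, 426.0, 310.9]
tcp_rot: [177.7, -1.0, -17.9]
wrist_force: [0.6, 1.2, 0.4]
finger_gap: 84.6
```

```bash
python3 s.py 3;python3 t.py 415.4 412.7 57 -18 1
```

```text
[413.6 427.9 308.5] [177.5  -0.8 -17.5] [ 0.2 -0.2 -0. ] tilt [ 0.  -7.1]
22.7 [413.6 427.9 308.5] [177.5  -0.8 -17.5] [ 0.2 -0.2 -0. ] 85.5 (array([ 2.7,  2.9, 96.9]), np.float64(0.5)) q [ 35.  13. 101.  -2.  67. 144.] tip [413.7 420.7 153.6]
```

Emit:
move_arm([
  {"tx":0.0025,"ty":0.003,"tz":0.045,"roll":0},
])

```text
clock: 22.8
tcp_pos: [418.0, 424.2, 270.0]
tcp_rot: [178.2, -1.4, -17.4]
wrist_force: [1.4, 0.1, 1.0]
finger_gap: 84.8
```

```bash
python3 s.py 3;python3 t.py 415.4 412.7 57 -18 1
```

```text
[414.7 420.7 261.1] [177.2  -0.6 -17.5] [-0.7 -1.   0.3] tilt [-0.8 -7.8]
22.95 [414.7 420.7 261.1] [177.2  -0.6 -17.5] [-0.7 -1.   0.3] 85.5 (array([ 1.1, -2.7, 49.2]), np.float64(0.5)) q [ 35.  16. 103.  -2.  63. 143.] tip [413.8 412.9 106.3]
```

Emit:
move_arm([
  {"tx":0,"ty":0,"tz":0.048,"roll":0},
])

```text
clock: 23.05
tcp_pos: [418.4, 420.4, 221.6]
tcp_rot: [177.9, -1.2, -17.5]
wrist_force: [1.4, 1.1, 0.3]
finger_gap: 85.3
```

```bash
python3 s.py 3;python3 t.py 415.4 412.7 57 -18 1;python3 -c "
from h import *
o,c,p,W=look('wrist','w9')"
```

```text
[414.1 417.4 212.7] [177.   -0.4 -17.6] [0.7 1.  0.7] tilt [-1.4 -8.2]
23.2 [414.1 417.4 212.7] [177.   -0.4 -17.6] [0.7 1.  0.7] 84.7 (array([ 1.5, -4.2,  0.7]), np.float64(0.4)) q [ 34.  20. 104.  -3.  58. 143.] tip [412.7 409.2  57.9]
```

View pics/w9.png

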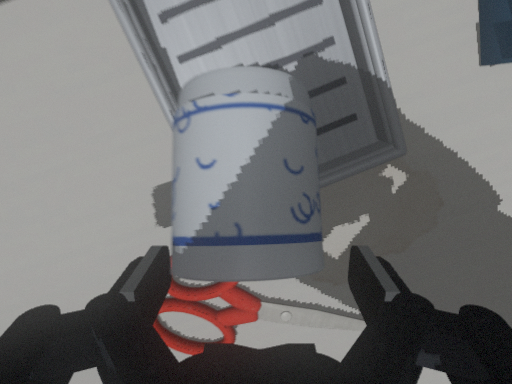

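The cup sits between the jaws with its mouth end at px (247,260), 4 mm off centre. Correct that, then grip lightly.

Emit:
move_arm([
  {"tx":0.002,"ty":-0.004,"tz":0,"roll":0},
])

```text
clock: 23.35
tcp_pos: [419.1, 421.9, 217.6]
tcp_rot: [177.3, -0.7, -17.6]
wrist_force: [0.7, 0.2, 0.7]
finger_gap: 84.8
```

```bash
python3 s.py 2
```

```text
[419.7 422.4 218.1] [177.4  -0.8 -17.6] [ 0.6  0.2 -0.2] tilt [-0.1 -7.2]
```

Emit:
move_arm([
  {"tx":0,"ty":0,"tz":0,"roll":0},
  {"tx":0,"ty":0,"tz":0,"roll":0},
  {"tx":0,"ty":0,"tz":0,"roll":0},
], hand=0.05, force=20)

```text
clock: 23.75
tcp_pos: [420.6, 422.9, 221.5]
tcp_rot: [177.6, -1.0, -17.5]
wrist_force: [0.1, -1.3, -1.4]
finger_gap: 63.4
```

```bash
python3 s.py 2
```

```text
[420.5 422.9 221.2] [177.6  -0.9 -17.5] [-0.3 -1.4  0.2] tilt [ 0.5 -7. ]
```

Emit:
move_arm([
  {"tx":0,"ty":0,"tz":-0.03,"roll":0},
])

```text
clock: 23.95
tcp_pos: [418.6, 423.0, 246.8]
tcp_rot: [177.1, -0.6, -17.6]
wrist_force: [0.3, -0.5, -2.0]
finger_gap: 63.1
```

```bash
python3 s.py 4;  python3 -c "
from h import *
o,c,p,W=look('side','s10');x=p[180:320,90:330]; cv2.imwrite('pics/s10c.png',cv2.resize(x,None,fx=3,fy=3,interpolation=cv2.INTER_CUBIC));print(o['finger_gap'])"
```

```text
[420.5 424.5 251.3] [177.6  -1.  -17.5] [ 0.7 -0.6 -2.7] tilt [ 0.6 -6.9]
63.111748998095266
```

View pics/s10c.png

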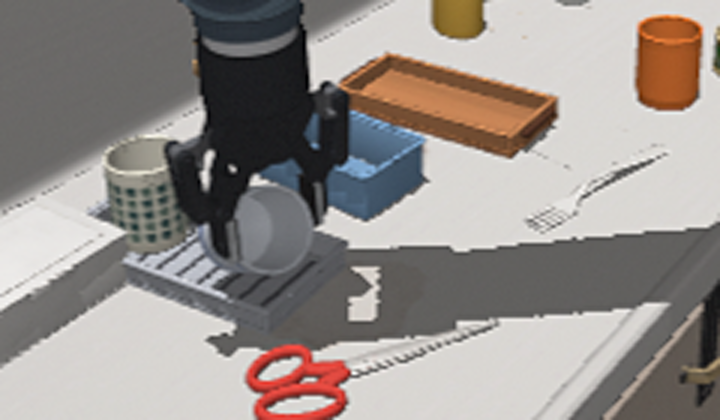

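The grip holds the cup rigidly: in the side view it is lifted, still nearly lying, at px (255,230). I'll slacken the grip step by step and watch its slope.

```bash
cat > tilt.py <<'E'
from h import *
o,c,p,W=look("wrist","wt"); T=(W-o['tcp_pos'])@rot(o['tcp_rot'])
for y0 in(-15,0,15):
  m=(abs(T[...,1]-y0)<4)&(T[...,2]>90)&(T[...,2]<235)&(T[...,0]>0)&(T[...,0]<110)
  x=T[m][:,0];z=T[m][:,2]
  print(y0,[(a,len(z[abs(x-a)<4]) and round(np.percentile(z[abs(x-a)<4],10))) for a in range(0,110,8)])
print(np.round(o['tcp_pos'],1),np.round(o['wrist_force'],1),o['finger_gap'])
E
python3 tilt.py
```

```text
-15 [(0, 0), (8, 91), (16, 92), (24, 136), (32, 141), (40, 146), (48, 151), (56, 156), (64, 160), (72, 166), (80, 172), (88, 0), (96, 0), (104, 0)]
0 [(0, 0), (8, 91), (16, 129), (24, 132), (32, 137), (40, 141), (48, 146), (56, 151), (64, 155), (72, 160), (80, 167), (88, 0), (96, 0), (104, 0)]
15 [(0, 0), (8, 91), (16, 130), (24, 135), (32, 140), (40, 144), (48, 149), (56, 153), (64, 157), (72, 162), (80, 168), (88, 0), (96, 0), (104, 0)]
[420.1 424.2 250.3] [ 0.1  0.3 -2.4] 63.11472668759302
```

Emit:
move_arm([
  {"tx":0,"ty":0,"tz":0,"roll":0},
], hand=0.0625)

```text
clock: 24.35
tcp_pos: [419.5, 423.8, 248.5]
tcp_rot: [177.4, -0.8, -17.5]
wrist_force: [-0.7, -0.6, -1.3]
finger_gap: 63.2
```

```bash
python3 s.py 2;python3 tilt.py
```

```text
[419.5 423.7 248.4] [177.4  -0.8 -17.5] [ 0.3  1.  -1.7] tilt [-0.1 -7.4]
-15 [(0, 0), (8, 91), (16, 92), (24, 136), (32, 141), (40, 146), (48, 151), (56, 155), (64, 160), (72, 167), (80, 172), (88, 0), (96, 0), (104, 0)]
0 [(0, 0), (8, 91), (16, 129), (24, 132), (32, 137), (40, 141), (48, 146), (56, 151), (64, 155), (72, 160), (80, 166), (88, 0), (96, 0), (104, 0)]
15 [(0, 0), (8, 91), (16, 129), (24, 135), (32, 140), (40, 144), (48, 148), (56, 153), (64, 157), (72, 162), (80, 168), (88, 0), (96, 0), (104, 0)]
[419.5 423.7 248.4] [ 0.3  1.  -1.7] 63.20818972145073
```

Emit:
move_arm([
  {"tx":0,"ty":0,"tz":0,"roll":0},
], hand=0.063)

```text
clock: 24.6
tcp_pos: [419.6, 423.8, 248.4]
tcp_rot: [177.4, -0.8, -17.5]
wrist_force: [-0.6, -0.1, -2.0]
finger_gap: 62.9
```

```bash
python3 s.py 2;python3 tilt.py
```

```text
[419.5 423.7 248.4] [177.4  -0.8 -17.5] [ 0.1 -0.4 -1.5] tilt [-0.1 -7.4]
-15 [(0, 0), (8, 91), (16, 91), (24, 136), (32, 141), (40, 146), (48, 150), (56, 155), (64, 160), (72, 167), (80, 172), (88, 0), (96, 0), (104, 0)]
0 [(0, 0), (8, 91), (16, 128), (24, 132), (32, 137), (40, 141), (48, 146), (56, 150), (64, 155), (72, 160), (80, 166), (88, 0), (96, 0), (104, 0)]
15 [(0, 0), (8, 91), (16, 94), (24, 135), (32, 140), (40, 144), (48, 148), (56, 153), (64, 157), (72, 162), (80, 168), (88, 0), (96, 0), (104, 0)]
[419.5 423.7 248.4] [ 0.1 -0.4 -1.5] 63.46465805962616
```

Emit:
move_arm([
  {"tx":0.032,"ty":0.009,"tz":-0.002,"roll":0},
], hand=0.06)

```text
clock: 24.85
tcp_pos: [445.3, 406.7, 250.6]
tcp_rot: [177.3, -0.7, -17.3]
wrist_force: [0.6, 0.4, -1.4]
finger_gap: 62.8
```

```bash
python3 s.py 3
```

```text
[448.6 405.1 251.9] [177.5  -0.8 -17.7] [-0.3 -0.  -1.9] tilt [ 0.1 -7.2]
```

Emit:
move_arm([
  {"tx":0.031,"ty":0.009,"tz":0,"roll":0},
])

```text
clock: 25.1
tcp_pos: [473.2, 388.3, 252.0]
tcp_rot: [177.4, -0.7, -17.5]
wrist_force: [0.1, 0.5, -2.5]
finger_gap: 63.5
```

```bash
python3 s.py 3
```

```text
[476.1 386.7 253. ] [177.5  -0.8 -17.8] [-0.  -0.1 -1.7] tilt [ 0.1 -7.2]
```

Emit:
move_arm([
  {"tx":0,"ty":0,"tz":0,"roll":0},
], hand=0.0635)

```text
clock: 25.35
tcp_pos: [475.5, 387.0, 252.7]
tcp_rot: [177.5, -0.8, -17.8]
wrist_force: [-0.2, -0.6, -1.4]
finger_gap: 63.3
```

```bash
python3 s.py 1; python3 tilt.py|tail -3
```

```text
[475.4 387.1 252.7] [177.5  -0.8 -17.7] [-0.3 -0.5 -1.9] tilt [-0.  -7.2]
0 [(0, 0), (8, 91), (16, 129), (24, 132), (32, 137), (40, 141), (48, 146), (56, 151), (64, 155), (72, 160), (80, 167), (88, 0), (96, 0), (104, 170)]
15 [(0, 0), (8, 91), (16, 129), (24, 135), (32, 140), (40, 144), (48, 149), (56, 153), (64, 158), (72, 162), (80, 169), (88, 230), (96, 229), (104, 229)]
[475.4 387.1 252.7] [-0.3 -0.5 -1.9] 63.4791890270452
```

Emit:
move_arm([
  {"tx":0,"ty":0,"tz":0,"roll":0},
], hand=0.0638)

```text
clock: 25.55
tcp_pos: [474.7, 387.6, 252.7]
tcp_rot: [177.5, -0.8, -17.7]
wrist_force: [0.5, 0.5, -2.3]
finger_gap: 63.9
```

```bash
python3 s.py 1; python3 tilt.py|tail -3
```

```text
[474.6 387.6 252.6] [177.5  -0.8 -17.7] [ 0.1 -0.2 -0.9] tilt [-0.  -7.2]
0 [(0, 0), (8, 91), (16, 91), (24, 134), (32, 140), (40, 150), (48, 159), (56, 169), (64, 178), (72, 190), (80, 0), (88, 0), (96, 0), (104, 170)]
15 [(0, 0), (8, 91), (16, 90), (24, 136), (32, 145), (40, 154), (48, 163), (56, 172), (64, 181), (72, 193), (80, 233), (88, 231), (96, 229), (104, 229)]
[474.6 387.6 252.6] [ 0.1 -0.2 -0.9] 63.728606198747514
```

It is swinging upright (about 50° now). Continuing.

```bash
python3 s.py 2; python3 tilt.py|tail -2
```

```text
[474.9 387.4 252.6] [177.5  -0.8 -17.7] [-1.   0.4 -1.9] tilt [-0.1 -7.2]
15 [(0, 226), (8, 91), (16, 90), (24, 154), (32, 155), (40, 0), (48, 0), (56, 0), (64, 0), (72, 0), (80, 232), (88, 230), (96, 229), (104, 229)]
[474.9 387.4 252.6] [-1.   0.4 -1.9] 64.19044505342337
```

Emit:
move_arm([
  {"tx":0,"ty":0,"tz":0,"roll":0},
], hand=0.0638)

```text
clock: 25.9
tcp_pos: [474.9, 387.4, 252.6]
tcp_rot: [177.5, -0.8, -17.7]
wrist_force: [-0.4, -0.0, -1.6]
finger_gap: 63.7
```

```bash
python3 s.py 2; python3 tilt.py|tail -2
```

```text
[474.9 387.4 252.6] [177.5  -0.8 -17.7] [ 0.8 -0.2 -1.7] tilt [-0.1 -7.2]
15 [(0, 226), (8, 91), (16, 90), (24, 154), (32, 155), (40, 0), (48, 0), (56, 0), (64, 0), (72, 0), (80, 233), (88, 231), (96, 229), (104, 229)]
[474.9 387.4 252.6] [ 0.8 -0.2 -1.7] 63.4379050049889
```

It hangs upright. Tightening the grip and measuring the rim.

Emit:
move_arm([
  {"tx":0,"ty":0,"tz":0,"roll":0},
  {"tx":0,"ty":0,"tz":0,"roll":0},
], hand=0.055, force=30)

```text
clock: 26.25
tcp_pos: [475.1, 387.3, 252.7]
tcp_rot: [177.5, -0.8, -17.7]
wrist_force: [-0.1, -0.7, -1.5]
finger_gap: 62.6
```

```bash
python3 s.py 2
python3 - <<'E'
from h import *
o,c,p,W=look("wrist","w11")
m=(np.hypot(W[...,0]-475,W[...,1]-381)<40)&(W[...,2]>88)&(W[...,2]<108);q=W[m]
print(len(q),np.round(np.percentile(q,[1,50,99],axis=0),1))
A=np.c_[q[:,:2]-q[:,:2].mean(0),np.ones(len(q))];k=np.linalg.lstsq(A,q[:,2],rcond=None)[0];print("rim slope deg",np.degrees(k[:2]))
print(cv2.minEnclosingCircle(q[:,:2].astype(np.float32)), seg(W,595,377,74,95,45), o['finger_gap'])
cv2.imwrite("pics/w11.png",p)
E
```

```text
[475.1 387.3 252.7] [177.5  -0.8 -17.7] [-0.2 -0.3 -1.7] tilt [-0.  -7.2]
5845 [[445.7 342.5  88.2]
 [474.5 380.   96.4]
 [508.5 412.5 107.4]]
rim slope deg [ 1.75722724 -1.40998978]
((482.5730285644531, 379.00762939453125), 39.038429260253906) (2298, array([578.5, 382.1]), array([64.3, 30.1]), 71.1, array([591. , 377.8]), 32.2, np.float64(84.6)) 62.94112469831792
```

View pics/w11.png

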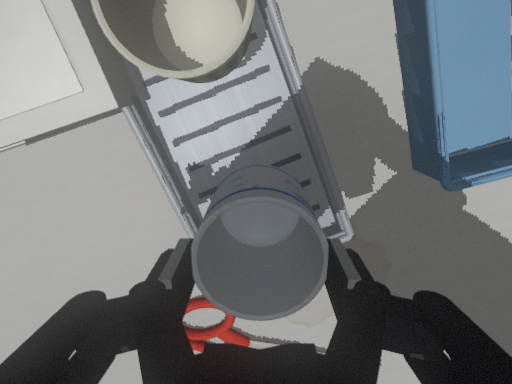

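The cup hangs upright between the fingers at px (262,250), inside the tray's near end. Shift it 13 mm forward and lower it.

Emit:
move_arm([
  {"tx":0.0135,"ty":0,"tz":0,"roll":0},
])

```text
clock: 26.5
tcp_pos: [487.2, 383.5, 252.5]
tcp_rot: [177.4, -0.7, -17.6]
wrist_force: [-0.0, 0.6, -1.6]
finger_gap: 62.7
```

```bash
python3 s.py 3
```

```text
[489.  382.8 253.2] [177.5  -0.8 -17.8] [-0.  -0.1 -1.9] tilt [ 0.1 -7.1]
```

Emit:
move_arm([
  {"tx":0,"ty":0,"tz":0.01,"roll":0},
])

```text
clock: 26.75
tcp_pos: [489.9, 382.6, 244.3]
tcp_rot: [177.6, -1.0, -17.8]
wrist_force: [1.0, -0.0, -0.9]
finger_gap: 62.8
```

```bash
python3 s.py 3
```

```text
[488.5 382.1 241.7] [177.4  -0.7 -17.8] [-1.   0.4 -2.3] tilt [-0.3 -7.3]
```

Emit:
move_arm([
  {"tx":0,"ty":0,"tz":0.003,"roll":0},
])

```text
clock: 27.0
tcp_pos: [488.8, 382.1, 239.5]
tcp_rot: [177.4, -0.8, -17.8]
wrist_force: [-1.7, -5.5, 26.5]
finger_gap: 62.3
```

```bash
python3 s.py 3
```

```text
[488.9 382.1 239.8] [177.4  -0.8 -17.8] [-0.3 -1.6  5.4] tilt [-0.  -7.3]
```

Emit:
move_arm([
  {"tx":0,"ty":0,"tz":0,"roll":0},
  {"tx":0,"ty":0,"tz":0,"roll":0},
], hand=0.08)

```text
clock: 27.35
tcp_pos: [488.9, 382.3, 240.1]
tcp_rot: [177.5, -0.8, -17.8]
wrist_force: [-0.6, -0.3, -0.3]
finger_gap: 79.6
```

```bash
python3 s.py 3
```

```text
[488.8 382.2 239.8] [177.4  -0.8 -17.8] [-0.5  0.3 -0.5] tilt [-0.  -7.2]
```

Emit:
move_arm([
  {"tx":0,"ty":0,"tz":-0.03,"roll":0},
])

```text
clock: 27.6
tcp_pos: [487.1, 382.6, 265.4]
tcp_rot: [177.1, -0.4, -17.8]
wrist_force: [0.0, -0.0, 0.3]
finger_gap: 79.9
```

```bash
python3 s.py 3
```

```text
[489.5 384.1 271.8] [177.6  -1.  -17.8] [-0.7  1.4 -0.5] tilt [ 0.6 -6.9]
```

Emit:
move_arm([
  {"tx":0,"ty":0,"tz":-0.045,"roll":0},
  {"tx":0,"ty":0,"tz":-0.045,"roll":0},
], hand=0.085)

```text
clock: 27.95
tcp_pos: [487.2, 386.9, 354.0]
tcp_rot: [176.9, -0.3, -17.8]
wrist_force: [0.9, 0.8, 0.4]
finger_gap: 85.0
```

```bash
python3 s.py 3
cat > cups.py <<'E'
from h import *
o,c,p,W=look("wrist","wc"); np.save("Wc.npy",W)
for x,y in((489,375),(594,377)): print(seg(W,x,y,74,100,44))
print(box(W,523,216,40,60,95,62))
E
python3 cups.py
```

```text
[488.1 387.5 357.2] [177.3  -0.6 -17.8] [-0.6 -1.  -0.2] tilt [-0.7 -7.6]
(1290, array([489.6, 370.2]), array([64.6, 64.6]), 49.8, array([489.4, 370.4]), 32.7, np.float64(84.5))
(1712, array([595.3, 376.6]), array([64.5, 64.6]), 71.7, array([594.9, 376.4]), 32.6, np.float64(84.6))
(4256, 'centre', array([525. , 217.3]), 'size', array([140.2,  87.1]), 'yaw', np.float64(-3.1))
```

Both cups now stand upright, with tops at 84.5 mm. Next is the spice jar. I'll measure the wooden tray on the way.

Emit:
move_arm([
  {"tx":0,"ty":0,"tz":0,"roll":-6.6},
  {"tx":0,"ty":0,"tz":0,"roll":-6.6},
  {"tx":0,"ty":0,"tz":0,"roll":-6.6},
  {"tx":0.0,"ty":0.045,"tz":0,"roll":0},
  {"tx":0,"ty":0.049,"tz":0,"roll":0},
  {"tx":0,"ty":0.049,"tz":0,"roll":0},
  {"tx":0,"ty":0.049,"tz":0,"roll":0},
  {"tx":0,"ty":0.045,"tz":0,"roll":0},
])

```text
clock: 28.95
tcp_pos: [494.4, 145.9, 346.0]
tcp_rot: [176.6, 2.5, 3.4]
wrist_force: [1.1, 0.2, 0.4]
finger_gap: 84.8
```

```bash
python3 s.py 3
python3 - <<'E'
from h import *
o,c,p,W=look("wrist","w12"); np.save("W12.npy",W)
print(box(W,515,57,17,32,125,60))
z=W[...,2]
for x in range(430,611,30):
    m=(z>17)&(z<32)&(abs(W[...,0]-x)<6)&(abs(W[...,1]-57)<60);y=W[m][:,1];print(x,len(y),np.round(np.percentile(y,[1,99]),1) if len(y)>9 else "")
for y in (35,57,80):
    m=(z>17)&(z<32)&(abs(W[...,1]-y)<6)&(abs(W[...,0]-515)<125);x=W[m][:,0];print("y",y,len(x),np.round(np.percentile(x,[1,99]),1) if len(x)>9 else "")
E
python3 t.py 555.2 -258.5 165 2 1
```

```text
[495.  145.7 346.3] [176.6   2.5   3.1] [0.  0.4 0.4] tilt [-6.1 -9.5]
(5669, 'centre', array([518. ,  57.8]), 'size', array([213.3,  93.2]), 'yaw', np.float64(2.8))
430 155 [  6.9 100.5]
460 162 [  8.3 101.9]
490 181 [  9.6 103.2]
520 199 [ 11.5 104.6]
550 221 [ 12.4 106.1]
580 248 [ 14.  107.3]
610 881 [ 15.8 108.4]
y 35 342 [410.8 625.7]
y 57 388 [410.7 625.5]
y 80 392 [408.9 624.4]
29.15 [495.  147.  346.6] [176.6   2.4   3.3] [-0.3  0.5  0.2] 85.1 (array([ 44.7, 397. ,  48.5]), np.float64(1.3)) q [  4.   0. 111.  -3.  71.  92.] tip [489.  137.6 192. ]
```

Emit:
move_arm([
  {"tx":0.01,"ty":0.045,"tz":0,"roll":0},
  {"tx":0,"ty":0,"tz":0,"roll":0},
])

```text
clock: 29.35
tcp_pos: [507.3, 104.2, 346.5]
tcp_rot: [176.7, 2.6, 3.5]
wrist_force: [-0.3, 0.3, 0.3]
finger_gap: 85.0
```

```bash
python3 s.py 3
```

```text
[506.2 107.1 346.1] [176.8   2.7   3.7] [-0.4 -0.9  0.3] tilt [-6.7 -9.2]
```

Emit:
move_arm([
  {"tx":0.005,"ty":0.049,"tz":0,"roll":0},
  {"tx":0.005,"ty":0.049,"tz":0,"roll":0},
  {"tx":0.005,"ty":0.049,"tz":0,"roll":0},
  {"tx":0.005,"ty":0.049,"tz":0,"roll":0},
  {"tx":0.005,"ty":0.049,"tz":0,"roll":0},
])

```text
clock: 30.0
tcp_pos: [550.6, -128.3, 355.7]
tcp_rot: [177.0, 2.9, 5.2]
wrist_force: [1.5, 0.8, 0.6]
finger_gap: 84.9
```

```bash
python3 s.py 4; python3 t.py 555.2 -258.5 165 2 1
```

```text
[ 550.5 -127.8  355.5] [177.    2.9   5. ] [-0.9  1.1 -0.5] tilt [-7.2 -8.7]
30.2 [ 550.5 -127.8  355.5] [177.    2.9   5. ] [-0.9  1.1 -0.5] 85.0 (array([  2.9, 120.6,  42.1]), np.float64(3.0)) q [-24.   6. 104.  -4.  71.  62.] tip [ 543.3 -136.4  200.9]
```

Emit:
move_arm([
  {"tx":-0.032,"ty":0.038,"tz":0,"roll":0},
  {"tx":0,"ty":0,"tz":0,"roll":0},
])

```text
clock: 30.4
tcp_pos: [522.1, -164.7, 358.0]
tcp_rot: [177.1, 3.0, 5.5]
wrist_force: [0.4, 0.9, -0.2]
finger_gap: 85.0
```

```bash
python3 s.py 3
```

```text
[ 523.5 -162.3  357.8] [177.2   3.    5.7] [ 0.5  0.6 -0.2] tilt [-7.2 -8.3]
```

Emit:
move_arm([
  {"tx":0.032,"ty":0,"tz":0,"roll":0},
])

```text
clock: 30.65
tcp_pos: [554.4, -157.3, 355.7]
tcp_rot: [177.3, 3.1, 5.7]
wrist_force: [1.5, -0.1, 0.6]
finger_gap: 85.1
```

```bash
python3 s.py 3
```

```text
[ 556.4 -157.2  355.7] [177.2   3.    5.9] [-1.  -0.5 -0. ] tilt [-7.3 -8.3]
```

Emit:
move_arm([
  {"tx":-0.032,"ty":0.038,"tz":0,"roll":0},
  {"tx":0,"ty":0,"tz":0,"roll":0},
])

```text
clock: 31.0
tcp_pos: [528.8, -196.0, 358.7]
tcp_rot: [177.3, 3.1, 6.3]
wrist_force: [0.4, -0.6, -0.4]
finger_gap: 84.9
```

```bash
python3 s.py 3
```

```text
[ 530.1 -193.6  358.5] [177.4   3.    6.4] [-0.  -0.5 -0.4] tilt [-7.3 -8. ]
```

Emit:
move_arm([
  {"tx":0.032,"ty":0,"tz":0,"roll":0},
])

```text
clock: 31.25
tcp_pos: [560.7, -189.1, 356.5]
tcp_rot: [177.4, 3.1, 6.4]
wrist_force: [1.0, -0.7, 0.2]
finger_gap: 84.9
```

```bash
python3 s.py 3
```

```text
[ 562.7 -188.7  356.5] [177.4   3.    6.6] [ 0.7 -0.2 -0.7] tilt [-7.4 -8. ]
```

Emit:
move_arm([
  {"tx":0,"ty":0.045,"tz":0,"roll":0},
  {"tx":0,"ty":0,"tz":0,"roll":0},
])

```text
clock: 31.6
tcp_pos: [568.2, -231.9, 358.3]
tcp_rot: [177.4, 3.1, 6.8]
wrist_force: [-0.1, 0.5, 0.2]
finger_gap: 84.6
```

```bash
python3 s.py 3
```

```text
[ 567.8 -228.8  357.3] [177.6   3.2   7. ] [ 1.   0.4 -0.5] tilt [-7.8 -7.5]
```

Emit:
move_arm([
  {"tx":0,"ty":0,"tz":0,"roll":-7.5},
  {"tx":0,"ty":0,"tz":0,"roll":-7.5},
  {"tx":0,"ty":0,"tz":0,"roll":-7.5},
  {"tx":0,"ty":0,"tz":0,"roll":-7.5},
  {"tx":0,"ty":0,"tz":0,"roll":-6},
])

```text
clock: 32.25
tcp_pos: [566.2, -223.1, 356.7]
tcp_rot: [-179.8, 4.0, 44.8]
wrist_force: [-0.3, 0.3, -0.4]
finger_gap: 85.1
```

```bash
python3 s.py 4
python3 - <<'E'
from h import *
o,c,p,W=look("wrist","w13"); print(seg(W,555,-258,62,80,40),seg(W,463,-369,64,76,45))
E
python3 t.py 555.2 -258.5 165 44 1
```

```text
[ 566.4 -223.6  356.8] [-179.8    4.    44.3] [ 0.6 -0.3  0.4] tilt [-8.1 -7.3]
(2073, array([ 556.6, -258.3]), array([44.7, 45.2]), 12.1, array([ 556.1, -258.7]), 23.3, np.float64(72.4)) (1288, array([ 463.3, -368.1]), array([46.5, 42.1]), 84.7, array([ 463.5, -368.2]), 30.0, np.float64(74.0))
32.5 [ 566.4 -223.8  356.9] [-179.8    4.    44.3] [ 0.1  0.5 -0.1] 85.0 (array([-18.7,  17.5,  38.6]), np.float64(0.3)) q [-32.  12.  97.  -4.  72.  15.] tip [ 558.3 -231.1  202.2]
```

Jar at (556,-258.6). Descending.

Emit:
move_arm([
  {"tx":-0.018,"ty":0.018,"tz":0.038,"roll":0},
])

```text
clock: 32.6
tcp_pos: [566.3, -250.1, 325.7]
tcp_rot: [179.5, 3.9, 44.4]
wrist_force: [1.0, -0.7, 1.2]
finger_gap: 85.2
```

```bash
python3 s.py 4; python3 t.py 556 -258.6 42 44 1
```

```text
[ 563.8 -250.9  319.3] [-179.7    4.    44.2] [ 0.4  0.1 -0.5] tilt [-8.4 -7.1]
32.8 [ 563.8 -250.9  319.3] [-179.7    4.    44.2] [ 0.4  0.1 -0.5] 85.1 (array([  8.6,   1.4, 122.3]), np.float64(0.2)) q [-34.  15.  97.  -4.  69.  13.] tip [ 555.4 -258.   164.7]
```

Emit:
move_arm([
  {"tx":0,"ty":0,"tz":0.045,"roll":0},
])

```text
clock: 32.9
tcp_pos: [564.5, -254.3, 282.3]
tcp_rot: [179.4, 3.8, 44.2]
wrist_force: [1.5, -0.1, -0.3]
finger_gap: 84.8
```

```bash
python3 s.py 4; python3 t.py 556 -258.6 42 44 1
```

```text
[ 561.5 -252.5  274.9] [-179.7    4.1   44.2] [-0.2 -1.3 -0.6] tilt [-8.5 -7. ]
33.1 [ 561.5 -252.5  274.9] [-179.7    4.1   44.2] [-0.2 -1.3 -0.6] 85.1 (array([ 8.2,  1.9, 77.9]), np.float64(0.2)) q [-34.  18.  99.  -4.  64.  13.] tip [ 553.  -259.4  120.3]
```

Emit:
move_arm([
  {"tx":0.005,"ty":0.002,"tz":0.04,"roll":0},
])

```text
clock: 33.2
tcp_pos: [567.7, -253.9, 243.0]
tcp_rot: [179.4, 3.9, 44.2]
wrist_force: [1.6, -0.6, 0.8]
finger_gap: 85.3
```

```bash
python3 s.py 4; python3 t.py 556 -258.6 42 44 1
```

```text
[ 564.8 -252.2  236.3] [-179.7    4.    44.3] [ 0.2 -0.1  0.2] tilt [-8.4 -7.1]
33.4 [ 564.8 -252.2  236.3] [-179.7    4.    44.3] [ 0.2 -0.1  0.2] 85.3 (array([ 2.9, -0.6, 39.5]), np.float64(0.3)) q [-34.  22.  99.  -4.  61.  14.] tip [ 556.4 -259.2   81.6]
```

Emit:
move_arm([
  {"tx":0.003,"ty":0,"tz":0.038,"roll":0},
])

```text
clock: 33.5
tcp_pos: [568.4, -253.9, 206.2]
tcp_rot: [179.4, 3.9, 44.2]
wrist_force: [1.0, -0.7, 0.3]
finger_gap: 85.3
```

```bash
python3 s.py 4; python3 t.py 556 -258.6 42 44 1
```

```text
[ 565.3 -251.9  199.8] [-179.8    4.    44.3] [-0.3 -0.9  1. ] tilt [-8.2 -7.2]
33.7 [ 565.3 -251.9  199.8] [-179.8    4.    44.3] [-0.3 -0.9  1. ] 84.9 (array([-0.2, -1.1,  3.2]), np.float64(0.3)) q [-34.  25.  99.  -5.  57.  14.] tip [ 557.  -259.1   45.2]
```

Emit:
move_arm([
  {"tx":0,"ty":0,"tz":0,"roll":0},
  {"tx":0,"ty":0,"tz":0,"roll":0},
  {"tx":0,"ty":0,"tz":0,"roll":0},
  {"tx":0,"ty":0,"tz":0,"roll":0},
], hand=0.035, force=30)

```text
clock: 34.1
tcp_pos: [567.4, -253.3, 207.3]
tcp_rot: [179.7, 3.9, 44.2]
wrist_force: [-0.3, -0.5, -0.8]
finger_gap: 45.6
```

```bash
python3 s.py 3; python3 t.py 556 -258.6 42 44 1
```

```text
[ 567.1 -253.1  206.4] [179.8   3.9  44.2] [ 0.6 -0.3 -1.1] tilt [-7.2 -7.9]
34.25 [ 567.1 -253.1  206.4] [179.8   3.9  44.2] [ 0.6 -0.3 -1.1] 45.6 (array([-0.5, -4.5,  9.8]), np.float64(0.2)) q [-34.  25.  99.  -5.  57.  14.] tip [ 560.  -261.    51.7]
```

Emit:
move_arm([
  {"tx":0,"ty":0,"tz":-0.04,"roll":0},
])

```text
clock: 34.35
tcp_pos: [566.5, -249.7, 240.3]
tcp_rot: [-179.5, 4.1, 44.3]
wrist_force: [0.6, 0.1, -1.3]
finger_gap: 45.1
```

```bash
python3 s.py 3
```

```text
[ 570.1 -251.6  249.1] [179.4   3.9  44.2] [ 0.4 -0.7 -0.9] tilt [-6.4 -8.4]
```

Emit:
move_arm([
  {"tx":0,"ty":0,"tz":-0.045,"roll":0},
])

```text
clock: 34.6
tcp_pos: [569.3, -247.8, 286.5]
tcp_rot: [-179.7, 4.1, 44.3]
wrist_force: [-0.7, 0.2, -2.8]
finger_gap: 45.2
```

```bash
python3 s.py 3
```

```text
Traceback (most recent call last):
  File "s.py", line 5, in <module>
    for i in range(int(sys.argv[1]) if len(sys.argv)>1 else 3): optics.read_camera("top")
                                                                ~~~~~~~~~~~~~~~~~~^^^^^^^
ValueError: 200 camera calls are used up
```

Emit:
move_arm([
  {"tx":0,"ty":0,"tz":-0.045,"roll":0},
])

```text
clock: 34.8
tcp_pos: [573.0, -246.4, 336.9]
tcp_rot: [179.7, 3.9, 44.2]
wrist_force: [-0.4, 0.1, -2.6]
finger_gap: 45.3
```

```bash
python3 s.py 3; python3 t.py 568 60.3 165 44 1
python3 - <<'E'
from h import *
o,c,p,W=look("wrist","w14"); T=(W-o['tcp_pos'])@rot(o['tcp_rot'])
m=(np.hypot(T[...,0],T[...,1])<40)&(T[...,2]>115)&(T[...,2]<150);q=T[m]
# lid top: plane in world
w=W[m]; print(len(q),np.round(np.percentile(q,[2,50,98],axis=0),1)); A=np.c_[w[:,:2]-w[:,:2].mean(0),np.ones(len(w))]
k=np.linalg.lstsq(A,w[:,2],rcond=None)[0];print("mean",w.mean(0),"slope",np.degrees(k[:2]),k[2])
E
```

```text
34.8 [ 573.  -246.4  336.9] [179.7   3.9  44.2] [-0.4  0.1 -2.6] 45.3 (array([ 221.6, -224.1,    0.9]), np.float64(0.2)) q [-33.  15.  96.  -4.  70.  14.] tip [ 566.  -254.4  182.3]Traceback (most recent call last):
  File "s.py", line 5, in <module>
    for i in range(int(sys.argv[1]) if len(sys.argv)>1 else 3): optics.read_camera("top")
                                                                ~~~~~~~~~~~~~~~~~~^^^^^^^
ValueError: 200 camera calls are used up
Traceback (most recent call last):
  File "h.py", line 15, in look
    o=r.get_obs();c=optics.get_calibration(name);p,d=optics.read_camera(name);cv2.imwrite(f"pics/{n}.png",p)
                                                     ~~~~~~~~~~~~~~~~~~^^^^^^
ValueError: 200 camera calls are used up
```

The camera calls are used up; I spent them on settling, which was careless. From here I rely on positions already measured, saved pictures, and the force and pose readings. Next: carry the jar high, clear of the bottle.

Emit:
move_arm([
  {"tx":0,"ty":0,"tz":-0.03,"roll":0},
  {"tx":0.01,"ty":-0.03,"tz":-0.02,"roll":0},
  {"tx":0.017,"ty":-0.037,"tz":0,"roll":0},
  {"tx":0.017,"ty":-0.037,"tz":0,"roll":0},
  {"tx":0.017,"ty":-0.037,"tz":0,"roll":0},
  {"tx":0.025,"ty":-0.03,"tz":0,"roll":0},
  {"tx":0.036,"ty":-0.018,"tz":0,"roll":0},
  {"tx":0.036,"ty":-0.018,"tz":0,"roll":0},
  {"tx":0.03,"ty":-0.015,"tz":0,"roll":0},
  {"tx":0.015,"ty":-0.008,"tz":0,"roll":0},
])

```text
clock: 35.8
tcp_pos: [558.2, 70.0, 368.3]
tcp_rot: [179.5, 4.1, 43.8]
wrist_force: [-0.4, 0.1, -0.3]
finger_gap: 45.1
```

```bash
python3 t.py 568 60.3 150 44 1
```

```text
35.8 [558.2  70.  368.3] [179.5   4.1  43.8] [-0.4  0.1 -0.3] 45.1 (array([15.8, 11.8, 62.8]), np.float64(-0.2)) q [ -4.   5. 103.  -3.  74.  43.] tip [551.3  61.4 213.7]
```

Emit:
move_arm([
  {"tx":0.008,"ty":0.006,"tz":0.03,"roll":0},
  {"tx":0.006,"ty":0.004,"tz":0.03,"roll":0},
  {"tx":0.003,"ty":0,"tz":0.03,"roll":0},
  {"tx":0.002,"ty":0,"tz":0.02,"roll":0},
  {"tx":0.001,"ty":0,"tz":0.01,"roll":0},
  {"tx":0,"ty":0,"tz":0,"roll":0},
])

```text
clock: 36.4
tcp_pos: [573.4, 73.7, 236.9]
tcp_rot: [179.8, 4.3, 44.2]
wrist_force: [-0.7, 0.6, -0.7]
finger_gap: 45.4
```

```bash
python3 t.py 567 60 60 44 1
```

```text
36.4 [573.4  73.7 236.9] [179.8   4.3  44.2] [-0.7  0.6 -0.7] 45.4 (array([-0.9,  4.7, 22.5]), np.float64(0.2)) q [ -3.  17. 105.  -4.  61.  44.] tip [565.5  65.2  82.3]
```

Emit:
move_arm([
  {"tx":-0.001,"ty":0.004,"tz":0.01,"roll":0},
  {"tx":0,"ty":0.001,"tz":0.006,"roll":0},
  {"tx":0,"ty":0,"tz":0.002,"roll":0},
])

```text
clock: 36.7
tcp_pos: [576.3, 67.7, 219.8]
tcp_rot: [179.6, 4.1, 44.2]
wrist_force: [-0.6, -0.4, -0.4]
finger_gap: 45.4
```

```bash
python3 t.py 567 60 58 44 1
```

```text
36.7 [576.3  67.7 219.8] [179.6   4.1  44.2] [-0.6 -0.4 -0.4] 45.4 (array([-0.3, -2.1,  7.2]), np.float64(0.2)) q [ -4.  19. 105.  -4.  59.  44.] tip [569.   59.1  65.2]
```

Position good; creep to contact.

Emit:
move_arm([
  {"tx":0,"ty":0,"tz":0.003,"roll":0},
  {"tx":0,"ty":0,"tz":0.002,"roll":0},
])

```text
clock: 36.9
tcp_pos: [576.6, 67.2, 215.6]
tcp_rot: [179.5, 4.1, 44.1]
wrist_force: [-1.0, -0.3, -0.5]
finger_gap: 45.5
```

Emit:
move_arm([
  {"tx":0,"ty":0,"tz":0.003,"roll":0},
])

```text
clock: 37.0
tcp_pos: [576.7, 67.0, 213.0]
tcp_rot: [179.4, 4.0, 44.1]
wrist_force: [0.1, 0.3, -0.8]
finger_gap: 45.3
```

Emit:
move_arm([
  {"tx":0,"ty":0,"tz":0.002,"roll":0},
])

```text
clock: 37.1
tcp_pos: [577.0, 66.9, 212.0]
tcp_rot: [179.5, 4.0, 44.2]
wrist_force: [-5.7, 0.7, 14.7]
finger_gap: 45.4
```

Contact at the expected height. Release and retreat.

Emit:
move_arm([
  {"tx":0,"ty":0,"tz":0,"roll":0},
  {"tx":0,"ty":0,"tz":0,"roll":0},
  {"tx":0,"ty":0,"tz":0,"roll":0},
], hand=0.072)

```text
clock: 37.4
tcp_pos: [577.5, 67.0, 212.9]
tcp_rot: [179.4, 3.9, 44.2]
wrist_force: [-1.0, 0.1, -0.0]
finger_gap: 72.0
```

Emit:
move_arm([
  {"tx":0,"ty":0,"tz":-0.01,"roll":0},
  {"tx":-0.001,"ty":0,"tz":-0.03,"roll":0},
  {"tx":-0.002,"ty":0,"tz":-0.04,"roll":0},
  {"tx":-0.002,"ty":0,"tz":-0.045,"roll":0},
  {"tx":0,"ty":0,"tz":-0.045,"roll":0},
  {"tx":0,"ty":0,"tz":-0.02,"roll":0},
  {"tx":0,"ty":0,"tz":0,"roll":0},
], hand=0.085)

```text
clock: 38.1
tcp_pos: [581.3, 74.6, 413.2]
tcp_rot: [179.4, 3.9, 44.2]
wrist_force: [0.8, 0.0, 0.3]
finger_gap: 85.2
```

```bash
python3 t.py 463.3 -368.2 200 44 1; ls pics
python3 - <<'E'
from h import *
# derive camera-in-tool from first calibration, project w13/w1 knowns
tp,tr=np.array([291.31,-580.81,403.59]),[-179.89,-.02,26.633]
e,a=np.array([360.815,-545.99,373.91]),[162.186,.1138,-63.345]
Rt=rot(tr);off=Rt.T@(e-tp);Rc=Rt.T@rot(a);np.savez("cam.npz",off=off,Rc=Rc);print(off)
def cal(pos,r_): 
    Rr=rot(r_);return dict(fx=309.6,fy=309.6,cx=259.24,cy=188.73,eye=np.array(pos)+Rr@off,attitude=R.from_matrix(Rr@Rc).as_euler('xyz',degrees=True))
c13=cal([566.4,-223.7,356.8],[-179.8,4,44.3])
for n,P in dict(bot=(617,-116,71),jar=(556,-258.6,70),pink=(463,-368,72)).items(): print(n,pix(c13,P))
a=cv2.imread("pics/w13.png");cv2.imwrite("pics/w13b.png",cv2.resize(a,(768,576),interpolation=cv2.INTER_CUBIC))
E
```

```text
38.1 [581.3  74.6 413.2] [179.4   3.9  44.2] [0.8 0.  0.3] 85.2 (array([-377.7,  232.8,   87.2]), np.float64(0.2)) q [-3.  6. 98. -3. 79. 43.] tip [574.9  66.  258.6]
crop1.png
s10.png
s10c.png
s7.png
s7c.png
side0.png
top0.png
w1.png
w11.png
w12.png
w13.png
w2.png
w3.png
w4.png
w5.png
w6.png
w7.png
w8.png
w9.png
wc.png
wt.png
[77.72879123  0.08885293 29.70701844]
bot (np.float64(201.6625839935422), np.float64(10.031016041476306))
jar (np.float64(280.30946657559747), np.float64(195.50707530373205))
pink (np.float64(289.6780762445026), np.float64(321.66539240592203))
```

View pics/w13b.png

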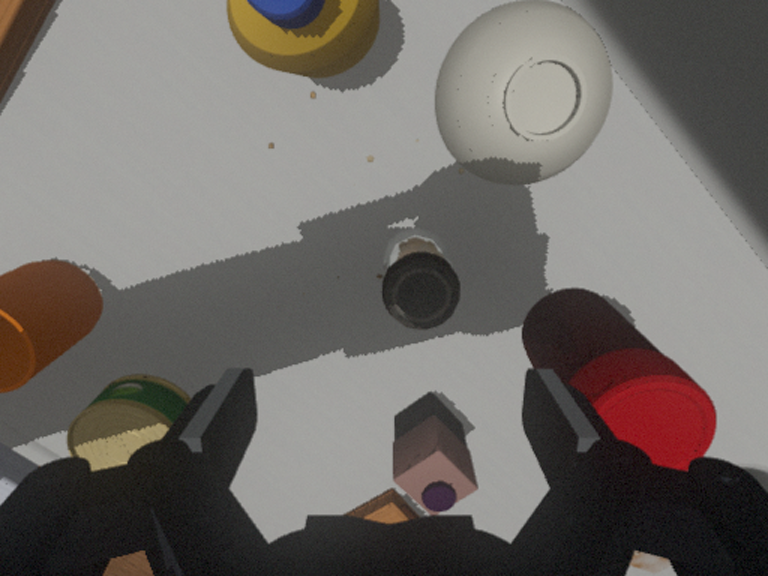

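The saved view shows the pink shaker at px (433,460) with its knob at (438,497), and the bottle cap at (286,5). Next: turn, then travel to the shaker in pulse-and-hold pairs, which bleed off some tilt.

Emit:
move_arm([
  {"tx":0,"ty":0,"tz":0,"roll":8.3},
  {"tx":0,"ty":0,"tz":0,"roll":8.3},
  {"tx":0,"ty":0,"tz":0,"roll":8.3},
  {"tx":0,"ty":0,"tz":0,"roll":8.3},
  {"tx":0,"ty":0,"tz":0,"roll":8.3},
  {"tx":0,"ty":0,"tz":0,"roll":8},
  {"tx":0,"ty":0,"tz":0,"roll":0},
])

```text
clock: 38.8
tcp_pos: [579.0, 74.6, 405.3]
tcp_rot: [176.5, 2.6, -7.2]
wrist_force: [0.6, 0.7, -0.0]
finger_gap: 85.0
```

```bash
python3 t.py 463.3 -368.2 200 -6 1
```

```text
38.8 [579.   74.6 405.3] [176.5   2.6  -7.2] [ 0.6  0.7 -0. ] 85.0 (array([-50.1, 440.3,  80. ]), np.float64(-1.2)) q [-3.  6. 98. -3. 78. 95.] tip [570.9  66.1 250.7]
```

Emit:
move_arm([
  {"tx":-0.007,"ty":0.048,"tz":0,"roll":0},
  {"tx":0,"ty":0,"tz":0,"roll":0},
  {"tx":-0.007,"ty":0.048,"tz":0,"roll":0},
  {"tx":0,"ty":0,"tz":0,"roll":0},
  {"tx":-0.007,"ty":0.048,"tz":0,"roll":0},
  {"tx":0,"ty":0,"tz":0,"roll":0},
  {"tx":-0.007,"ty":0.048,"tz":0,"roll":0},
  {"tx":0,"ty":0,"tz":0,"roll":0},
])

```text
clock: 39.6
tcp_pos: [529.0, -110.3, 410.9]
tcp_rot: [176.8, 3.2, -5.7]
wrist_force: [0.1, -0.6, 0.8]
finger_gap: 84.9
```

```bash
python3 t.py 463.3 -368.2 200 -6 1
python3 - <<'E'
from h import *
from plant import optics
c=optics.get_calibration("top");p=cv2.imread("pics/top0.png");d=np.load("top0.npy");W=cloud(c,d)
# bottle cap in top
h=cv2.cvtColor(p,cv2.COLOR_BGR2HSV)
m=np.zeros(d.shape,bool);m[130:170,262:292]=1
cap=m&(h[...,0]>105)&(h[...,0]<130)&(h[...,1]>110); v,u=np.nonzero(cap);print("cap top",len(u),u.mean(),v.mean(),ray(c,u.mean(),v.mean(),141),W[cap].mean(0))
for a,b in((80,118),(95,125),(105,130)):
    q=W[m&(W[...,2]>a)&(W[...,2]<b)];x=q[:,:2].astype(np.float32);rc=cv2.minAreaRect(x);C=np.linalg.eigh(np.cov(x.T));print(a,b,len(q),rc,"pca",np.degrees(np.arctan2(*C[1][::-1,1])),np.sqrt(C[0]))
z=np.load("cam.npz");off,Rc=z["off"],z["Rc"]
def cal(pos,r_): 
    Rr=rot(r_);return dict(fx=309.6,fy=309.6,cx=259.24,cy=188.73,eye=np.array(pos)+Rr@off,attitude=R.from_matrix(Rr@Rc).as_euler('xyz',degrees=True))
c13=cal([566.4,-223.7,356.8],[-179.8,4,44.3]);i=cv2.imread("pics/w13.png");h=cv2.cvtColor(i,cv2.COLOR_BGR2HSV)
y=(h[...,0]>17)&(h[...,0]<32)&(h[...,1]>120);y[80:]=0;y[:,:130]=0
P=[]
for col in range(155,250,6):
    r_=np.nonzero(y[:,col])[0]
    if len(r_): P.append((col,r_.max(),*np.round(ray(c13,col,r_.max(),3)[:2],1)))
print(P)
b=(h[...,0]>105)&(h[...,0]<130)&(h[...,1]>110);b[30:]=0;v,u=np.nonzero(b);print(u.min(),u.max(),v.max()); print("cap w13",ray(c13,(u.min()+u.max())/2,v.max(),141))
E
```

```text
39.6 [ 529.  -110.3  410.9] [176.8   3.2  -5.7] [ 0.1 -0.6  0.8] 84.9 (array([-28.1, 250.7,  72.3]), np.float64(0.3)) q [-23.  -0. 104.  -4.  78.  73.] tip [ 519.6 -118.2  256.4]
cap top 41 277.5853658536585 145.0487804878049 [ 618.26222194 -117.89381696  141.        ] [nan nan nan]
80 118 211 ((618.6270751953125, -116.65025329589844), (50.30632019042969, 64.63917541503906), 88.63802337646484) pca 160.28589145404462 [14.61548572 17.49306976]
95 125 174 ((616.9588012695312, -116.60205078125), (56.697689056396484, 53.92929458618164), 22.45406723022461) pca 156.74126345481827 [14.19812944 16.23319628]
105 130 113 ((617.1626586914062, -115.82958984375), (52.09305953979492, 43.83677291870117), 0.22959373891353607) pca 166.337443664697 [12.1024498  14.66912628]
[(155, np.int64(21), np.float64(579.7), np.float64(-76.3)), (161, np.int64(31), np.float64(577.0), np.float64(-85.2)), (167, np.int64(37), np.float64(576.9), np.float64(-92.3)), (173, np.int64(41), np.float64(578.1), np.float64(-98.3)), (179, np.int64(44), np.float64(580.1), np.float64(-103.9)), (185, np.int64(45), np.float64(583.3), np.float64(-108.5)), (191, np.int64(44), np.float64(587.9), np.float64(-112.0)), (197, np.int64(45), np.float64(591.2), np.float64(-116.5)), (203, np.int64(44), np.float64(595.7), np.float64(-120.0)), (209, np.int64(46), np.float64(598.4), np.float64(-125.1)), (215, np.int64(46), np.float64(602.3), np.float64(-129.2)), (221, np.int64(46), np.float64(606.2), np.float64(-133.2)), (227, np.int64(45), np.float64(610.8), np.float64(-136.6)), (233, np.int64(44), np.float64(615.3), np.float64(-140.1)), (239, np.int64(37), np.float64(623.5), np.float64(-140.1)), (245, np.int64(32), np.float64(630.5), np.float64(-141.2))]
165 207 12
cap w13 [ 611.67094052 -126.17460432  141.        ]
```

Emit:
move_arm([
  {"tx":-0.005,"ty":0.048,"tz":0,"roll":0},
  {"tx":0,"ty":0,"tz":0,"roll":0},
  {"tx":-0.005,"ty":0.048,"tz":0,"roll":0},
  {"tx":0,"ty":0,"tz":0,"roll":0},
  {"tx":-0.005,"ty":0.048,"tz":0,"roll":0},
  {"tx":0,"ty":0,"tz":0,"roll":0},
  {"tx":-0.005,"ty":0.048,"tz":0,"roll":0},
  {"tx":0,"ty":0,"tz":0,"roll":0},
  {"tx":-0.003,"ty":0.04,"tz":0,"roll":0},
  {"tx":0,"ty":0,"tz":0,"roll":0},
  {"tx":0,"ty":0,"tz":0,"roll":0},
])

```text
clock: 40.7
tcp_pos: [492.4, -327.9, 417.7]
tcp_rot: [177.6, 3.4, -4.3]
wrist_force: [0.7, 0.7, -0.0]
finger_gap: 85.1
```

```bash
python3 t.py 463.3 -368.2 150 -6 1
```

```text
40.7 [ 492.4 -327.9  417.7] [177.6   3.4  -4.3] [ 0.7  0.7 -0. ] 85.1 (array([-10.2,  31.3, 115.3]), np.float64(1.7)) q [-44.   6.  97.  -4.  78.  51.] tip [ 482.8 -333.6  263.1]
```

Emit:
move_arm([
  {"tx":-0.005,"ty":0.03,"tz":0.03,"roll":0.8},
  {"tx":0,"ty":0,"tz":0.03,"roll":0.8},
  {"tx":0,"ty":0,"tz":0.03,"roll":0},
  {"tx":0,"ty":0,"tz":0.02,"roll":0},
  {"tx":0,"ty":0,"tz":0,"roll":0},
])

```text
clock: 41.2
tcp_pos: [482.8, -353.8, 306.5]
tcp_rot: [177.6, 3.2, -5.4]
wrist_force: [-0.6, -0.4, 0.2]
finger_gap: 85.3
```

```bash
python3 t.py 463.3 -368.2 45 -6 1
```

```text
41.2 [ 482.8 -353.8  306.5] [177.6   3.2  -5.4] [-0.6 -0.4  0.2] 85.3 (array([ -3.6,   5.4, 107.5]), np.float64(0.6)) q [-47.  14. 101.  -4.  67.  51.] tip [ 473.6 -359.3  151.9]
```

Emit:
move_arm([
  {"tx":-0.003,"ty":0.005,"tz":0.025,"roll":0.5},
  {"tx":-0.002,"ty":0,"tz":0.02,"roll":0},
  {"tx":0,"ty":0,"tz":0.005,"roll":0},
  {"tx":0,"ty":0,"tz":0,"roll":0},
])

```text
clock: 41.6
tcp_pos: [478.0, -356.2, 259.9]
tcp_rot: [177.5, 2.9, -5.6]
wrist_force: [-0.9, -0.8, 0.1]
finger_gap: 85.2
```

```bash
python3 t.py 463.3 -368.2 45 -6 1
```

```text
41.6 [ 478.  -356.2  259.9] [177.5   2.9  -5.6] [-0.9 -0.8  0.1] 85.2 (array([-2.6,  3.9, 60.7]), np.float64(0.4)) q [-47.  17. 102.  -4.  61.  51.] tip [ 469.5 -362.2  105.2]
```

Emit:
move_arm([
  {"tx":-0.002,"ty":0.004,"tz":0.025,"roll":0},
  {"tx":-0.001,"ty":0,"tz":0.025,"roll":0},
  {"tx":0,"ty":0,"tz":0.01,"roll":0},
  {"tx":0,"ty":0,"tz":0,"roll":0},
])

```text
clock: 42.0
tcp_pos: [475.4, -362.8, 206.7]
tcp_rot: [177.0, 2.3, -5.4]
wrist_force: [0.2, -0.0, 1.2]
finger_gap: 85.0
```

```bash
python3 t.py 463.3 -368.2 42 -6 1
```

```text
42.0 [ 475.4 -362.8  206.7] [177.    2.3  -5.4] [ 0.2 -0.   1.2] 85.0 (array([-4.8, -2.1, 10.2]), np.float64(0.6)) q [-48.  22. 103.  -5.  55.  50.] tip [ 468.4 -370.3   52.1]
```

Emit:
move_arm([
  {"tx":-0.005,"ty":-0.002,"tz":0.009,"roll":0},
  {"tx":0,"ty":0,"tz":0,"roll":0},
])

```text
clock: 42.2
tcp_pos: [471.0, -361.0, 199.9]
tcp_rot: [176.9, 2.2, -5.4]
wrist_force: [0.3, -0.7, -0.4]
finger_gap: 84.8
```

Emit:
move_arm([
  {"tx":0,"ty":0,"tz":0.001,"roll":0},
  {"tx":0,"ty":0,"tz":0.001,"roll":0},
  {"tx":0,"ty":0,"tz":0.001,"roll":0},
  {"tx":0,"ty":0,"tz":0,"roll":0},
], hand=0.04, force=25)

```text
clock: 42.6
tcp_pos: [471.9, -361.8, 200.0]
tcp_rot: [176.7, 2.0, -5.4]
wrist_force: [-1.3, -0.6, 0.3]
finger_gap: 46.6
```

```bash
python3 t.py 463.3 -368.2 45 -6 1
```

```text
42.6 [ 471.9 -361.8  200. ] [176.7   2.   -5.4] [-1.3 -0.6  0.3] 46.6 (array([-2.5, -1.7,  0.3]), np.float64(0.6)) q [-48.  22. 103.  -5.  54.  50.] tip [ 465.7 -370.1   45.3]
```

Gripped (46.6 mm reading). Lift and carry to the near spot of the wooden tray.

Emit:
move_arm([
  {"tx":0,"ty":0,"tz":-0.03,"roll":0},
  {"tx":0,"ty":0,"tz":-0.04,"roll":0},
  {"tx":0,"ty":0,"tz":-0.04,"roll":0},
  {"tx":-0.003,"ty":-0.035,"tz":-0.01,"roll":0},
  {"tx":-0.004,"ty":-0.045,"tz":0,"roll":0},
  {"tx":-0.004,"ty":-0.045,"tz":0,"roll":0},
  {"tx":-0.004,"ty":-0.045,"tz":0,"roll":0},
  {"tx":-0.004,"ty":-0.045,"tz":0,"roll":0},
  {"tx":-0.004,"ty":-0.045,"tz":0,"roll":0},
  {"tx":-0.004,"ty":-0.045,"tz":0,"roll":0},
  {"tx":-0.004,"ty":-0.04,"tz":0,"roll":0},
  {"tx":-0.002,"ty":-0.025,"tz":0,"roll":0},
])

```text
clock: 43.8
tcp_pos: [478.3, 24.8, 305.1]
tcp_rot: [176.5, 1.5, -5.9]
wrist_force: [-0.0, -0.6, -0.9]
finger_gap: 46.5
```

```bash
python3 t.py 468 55.4 150 -6 1
```

```text
43.8 [478.3  24.8 305.1] [176.5   1.5  -5.9] [-0.  -0.6 -0.9] 46.5 (array([ -9.4, -38.6,  -1.6]), np.float64(0.1)) q [-10.  -2. 118.  -4.  65.  88.] tip [473.4  16.  150.4]
```

Emit:
move_arm([
  {"tx":-0.005,"ty":-0.022,"tz":0.01,"roll":0},
  {"tx":-0.003,"ty":-0.01,"tz":0.03,"roll":0},
  {"tx":0,"ty":0,"tz":0.025,"roll":0},
  {"tx":0,"ty":0,"tz":0,"roll":0},
])

```text
clock: 44.2
tcp_pos: [471.1, 59.0, 237.9]
tcp_rot: [176.6, 1.2, -5.5]
wrist_force: [-0.1, -0.2, -0.7]
finger_gap: 46.8
```

```bash
python3 t.py 470 55.4 53 -6 1
```

```text
44.2 [471.1  59.  237.9] [176.6   1.2  -5.5] [-0.1 -0.2 -0.7] 46.8 (array([ 3.2, -7.4, 29.7]), np.float64(0.5)) q [ -6.   4. 120.  -4.  57.  92.] tip [467.   50.   83.2]
```

Emit:
move_arm([
  {"tx":0.002,"ty":-0.006,"tz":0.01,"roll":0},
  {"tx":0,"ty":0,"tz":0.008,"roll":0},
  {"tx":0,"ty":0,"tz":0.003,"roll":0},
])

```text
clock: 44.5
tcp_pos: [474.4, 63.2, 218.2]
tcp_rot: [176.5, 1.0, -5.5]
wrist_force: [-0.6, -0.1, -1.1]
finger_gap: 46.8
```

```bash
python3 t.py 470 55.4 53 -6 1
```

```text
44.5 [474.4  63.2 218.2] [176.5   1.   -5.5] [-0.6 -0.1 -1.1] 46.8 (array([-0.7, -1.8, 10.5]), np.float64(0.5)) q [ -5.   7. 120.  -4.  55.  93.] tip [470.7  54.1  63.5]
```

Emit:
move_arm([
  {"tx":0,"ty":0,"tz":0.004,"roll":0},
  {"tx":0,"ty":0,"tz":0.002,"roll":0},
])

```text
clock: 44.7
tcp_pos: [474.9, 62.2, 213.2]
tcp_rot: [176.5, 0.9, -5.6]
wrist_force: [-0.2, -0.2, -0.8]
finger_gap: 46.7
```

Emit:
move_arm([
  {"tx":0,"ty":0,"tz":0.003,"roll":0},
])

```text
clock: 44.8
tcp_pos: [475.2, 61.8, 210.6]
tcp_rot: [176.5, 0.8, -5.6]
wrist_force: [-0.0, 0.5, -0.5]
finger_gap: 46.7
```

Emit:
move_arm([
  {"tx":0,"ty":0,"tz":0.002,"roll":0},
])

```text
clock: 44.9
tcp_pos: [475.3, 61.5, 208.7]
tcp_rot: [176.5, 0.8, -5.6]
wrist_force: [0.8, -0.7, -0.6]
finger_gap: 46.7
```

Emit:
move_arm([
  {"tx":0,"ty":0,"tz":0.002,"roll":0},
])

```text
clock: 45.0
tcp_pos: [475.3, 61.3, 206.7]
tcp_rot: [176.5, 0.8, -5.6]
wrist_force: [0.2, 0.1, -0.7]
finger_gap: 46.3
```

Emit:
move_arm([
  {"tx":0,"ty":0,"tz":0.0015,"roll":0},
])

```text
clock: 45.1
tcp_pos: [475.8, 61.1, 205.8]
tcp_rot: [176.5, 0.7, -5.6]
wrist_force: [-0.4, 2.4, 7.3]
finger_gap: 47.0
```

Contact at 205.8, as expected. Release, retreat, then head for the bottle.

Emit:
move_arm([
  {"tx":0,"ty":0,"tz":0,"roll":0},
  {"tx":0,"ty":0,"tz":0,"roll":0},
  {"tx":0,"ty":0,"tz":0,"roll":0},
], hand=0.07)

```text
clock: 45.4
tcp_pos: [476.0, 61.1, 206.0]
tcp_rot: [176.5, 0.7, -5.6]
wrist_force: [-0.4, -0.6, -0.2]
finger_gap: 70.0
```

Emit:
move_arm([
  {"tx":0,"ty":0,"tz":-0.01,"roll":0},
  {"tx":0,"ty":0,"tz":-0.03,"roll":0},
  {"tx":0,"ty":0,"tz":-0.045,"roll":0},
  {"tx":0,"ty":0,"tz":-0.045,"roll":0},
  {"tx":0,"ty":0,"tz":-0.045,"roll":0},
  {"tx":0,"ty":0,"tz":-0.045,"roll":0},
  {"tx":0,"ty":0,"tz":-0.02,"roll":0},
  {"tx":0,"ty":0,"tz":0,"roll":7},
  {"tx":0,"ty":0,"tz":0,"roll":7},
  {"tx":0,"ty":0,"tz":0,"roll":6},
  {"tx":0,"ty":0,"tz":0,"roll":0},
], hand=0.085)

```text
clock: 46.5
tcp_pos: [477.7, 76.7, 464.5]
tcp_rot: [176.7, -1.0, -26.2]
wrist_force: [0.2, -0.2, -1.2]
finger_gap: 84.9
```

```bash
python3 t.py 618 -117 200 -25 1
python3 - <<'E'
import cv2
a=cv2.imread("pics/top0.png")[130:172,255:297];b=cv2.imread("pics/w1.png")[0:40,170:290];s=cv2.imread("pics/side0.png")[140:200,215:275]
r=lambda x,f:cv2.resize(x,None,fx=f,fy=f,interpolation=cv2.INTER_CUBIC)
import numpy as np
A=r(a,9)[:378];S=r(s,6)[:360];o=np.zeros((600,800,3),np.uint8);o[:378,:378]=A[:378,:378];o[:360,400:760]=S[:360,:360];B=r(b,5);o[390:590,:600]=B;cv2.imwrite("pics/bot.png",o)
E
```

```text
46.5 [477.7  76.7 464.5] [176.7  -1.  -26.2] [ 0.2 -0.2 -1.2] 84.9 (array([207. ,  96.3, 119. ]), np.float64(-1.2)) q [ -4. -11. 109.  -3.  83. 113.] tip [476.1  67.6 309.8]
```

View pics/bot.png

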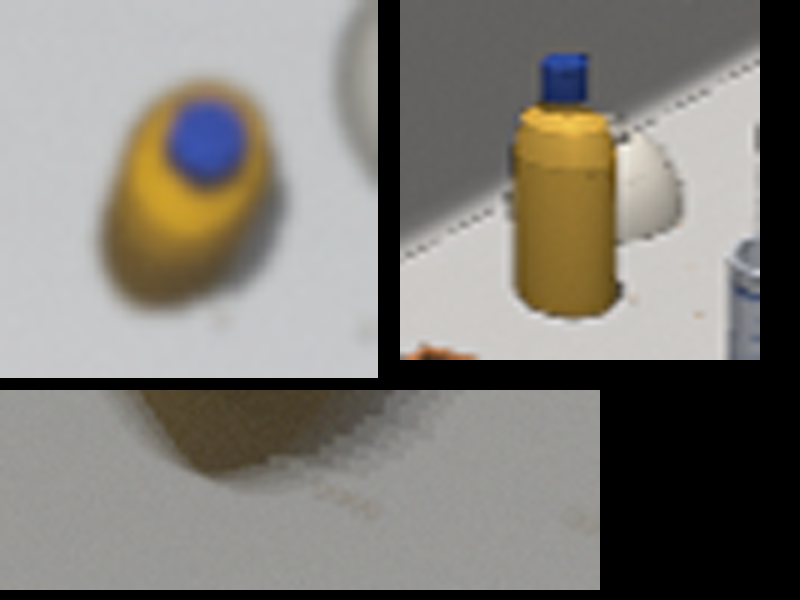

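The bottle's flat faces look turned about -35 to -40° (side width about 55 mm; near tip at px (205,470) in the lower crop). I'll grip at yaw -36.

Emit:
move_arm([
  {"tx":0,"ty":0,"tz":0,"roll":5},
  {"tx":0,"ty":0,"tz":0,"roll":5},
  {"tx":0.03,"ty":0.01,"tz":0,"roll":0},
  {"tx":0.042,"ty":0.012,"tz":0,"roll":0},
  {"tx":0.042,"ty":0.012,"tz":0,"roll":0},
  {"tx":0.04,"ty":0.01,"tz":0,"roll":0},
  {"tx":0.025,"ty":0.008,"tz":0,"roll":0},
  {"tx":0.01,"ty":0.003,"tz":0,"roll":0},
  {"tx":0,"ty":0,"tz":0,"roll":0},
], hand=0.085)

```text
clock: 47.4
tcp_pos: [600.3, -82.8, 475.0]
tcp_rot: [177.0, -1.5, -35.2]
wrist_force: [-0.4, 0.1, -0.3]
finger_gap: 85.2
```

```bash
python3 t.py 618 -117 190 -36 1
```

```text
47.4 [600.3 -82.8 475. ] [177.   -1.5 -35.2] [-0.4  0.1 -0.3] 85.2 (array([ 26.9,   2.8, 131.3]), np.float64(0.8)) q [-18.   5.  92.  -3.  82. 108.] tip [598.9 -91.7 320.3]
```

Emit:
move_arm([
  {"tx":0.015,"ty":0.002,"tz":0.02,"roll":0.8},
  {"tx":0.01,"ty":0.001,"tz":0.035,"roll":0},
  {"tx":0,"ty":0,"tz":0.035,"roll":0},
  {"tx":0,"ty":0,"tz":0.025,"roll":0},
  {"tx":0,"ty":0,"tz":0.01,"roll":0},
  {"tx":0,"ty":0,"tz":0,"roll":0},
])

```text
clock: 48.0
tcp_pos: [615.8, -100.5, 350.8]
tcp_rot: [177.2, -1.6, -35.4]
wrist_force: [-0.5, -0.6, -0.6]
finger_gap: 84.9
```

```bash
python3 t.py 618 -117 95 -36 1
```

```text
48.0 [ 615.8 -100.5  350.8] [177.2  -1.6 -35.4] [-0.5 -0.6 -0.6] 84.9 (array([  4.2,  -0.4, 101.3]), np.float64(0.6)) q [-19.  14.  96.  -3.  70. 107.] tip [ 614.9 -109.2  196. ]
```

Emit:
move_arm([
  {"tx":0.002,"ty":0,"tz":0.025,"roll":0},
  {"tx":0.002,"ty":0,"tz":0.02,"roll":0},
  {"tx":0,"ty":0,"tz":0.01,"roll":0},
  {"tx":0,"ty":0,"tz":0,"roll":0},
])

```text
clock: 48.4
tcp_pos: [620.2, -103.7, 302.1]
tcp_rot: [177.4, -2.2, -35.1]
wrist_force: [-0.9, 0.4, -0.4]
finger_gap: 84.9
```

```bash
python3 t.py 618 -117 97 -36 1
```

```text
48.4 [ 620.2 -103.7  302.1] [177.4  -2.2 -35.1] [-0.9  0.4 -0.4] 84.9 (array([-2. ,  2.7, 50.5]), np.float64(0.9)) q [-19.  17.  97.  -3.  65. 107.] tip [ 620.9 -112.9  147.4]
```

Emit:
move_arm([
  {"tx":-0.003,"ty":0.002,"tz":0.02,"roll":0},
  {"tx":-0.001,"ty":0.001,"tz":0.018,"roll":0},
  {"tx":-0.001,"ty":0,"tz":0.008,"roll":0},
  {"tx":0,"ty":0,"tz":0,"roll":0},
])

```text
clock: 48.8
tcp_pos: [617.0, -105.7, 263.0]
tcp_rot: [177.5, -2.8, -35.0]
wrist_force: [-1.0, 0.8, 0.2]
finger_gap: 85.0
```

```bash
python3 t.py 618 -117 96 -36 1
```

```text
48.8 [ 617.  -105.7  263. ] [177.5  -2.8 -35. ] [-1.   0.8  0.2] 85.0 (array([-1. ,  1.6, 12.4]), np.float64(1.0)) q [-20.  20.  98.  -4.  60. 107.] tip [ 619.5 -115.5  108.3]
```

Emit:
move_arm([
  {"tx":-0.001,"ty":0.001,"tz":0.009,"roll":0},
  {"tx":0,"ty":0,"tz":0.003,"roll":0},
])

```text
clock: 49.0
tcp_pos: [616.8, -106.7, 253.4]
tcp_rot: [177.6, -3.1, -35.0]
wrist_force: [-1.0, 0.4, 0.2]
finger_gap: 84.7
```

Emit:
move_arm([
  {"tx":0,"ty":0,"tz":0.001,"roll":0},
  {"tx":0,"ty":0,"tz":0.001,"roll":0},
  {"tx":0,"ty":0,"tz":0.001,"roll":0},
  {"tx":0,"ty":0,"tz":0,"roll":0},
], hand=0.045, force=35)

```text
clock: 49.4
tcp_pos: [617.8, -107.3, 252.5]
tcp_rot: [177.7, -3.3, -35.0]
wrist_force: [0.7, -0.1, -1.5]
finger_gap: 51.3
```

```bash
python3 t.py 618 -117 95 -36 1
```

```text
49.4 [ 617.8 -107.3  252.5] [177.7  -3.3 -35. ] [ 0.7 -0.1 -1.5] 51.3 (array([-3.3,  1.4,  2.7]), np.float64(1.0)) q [-20.  21.  98.  -4.  59. 107.] tip [ 621.4 -117.5   97.9]
```

Gripped across its thickness (51.3 mm). Lift, turn to the basket's yaw, and carry.

Emit:
move_arm([
  {"tx":0,"ty":0,"tz":-0.025,"roll":0},
  {"tx":0,"ty":0,"tz":-0.035,"roll":0},
  {"tx":0,"ty":0,"tz":-0.04,"roll":0},
  {"tx":0,"ty":0,"tz":-0.03,"roll":0},
  {"tx":0,"ty":0,"tz":-0.01,"roll":-5},
  {"tx":0,"ty":0,"tz":0,"roll":-7},
  {"tx":0,"ty":0,"tz":0,"roll":-7},
  {"tx":0,"ty":0,"tz":0,"roll":-7},
  {"tx":0,"ty":0,"tz":0,"roll":-5},
  {"tx":0,"ty":0,"tz":0,"roll":0},
])

```text
clock: 50.4
tcp_pos: [612.4, -96.9, 390.8]
tcp_rot: [176.5, -0.9, -2.8]
wrist_force: [-0.6, -0.2, -2.1]
finger_gap: 51.2
```

```bash
python3 t.py 525 217 230 -3 1
```

```text
50.4 [612.4 -96.9 390.8] [176.5  -0.9  -2.8] [-0.6 -0.2 -2.1] 51.2 (array([-105.1, -318.4,  -14.8]), np.float64(0.2)) q [-19.  11.  95.  -3.  73.  75.] tip [ 614.3 -106.4  236.1]
```

Emit:
move_arm([
  {"tx":-0.008,"ty":-0.025,"tz":0,"roll":0},
  {"tx":-0.014,"ty":-0.042,"tz":0,"roll":0},
  {"tx":-0.014,"ty":-0.042,"tz":0,"roll":0},
  {"tx":-0.014,"ty":-0.042,"tz":0,"roll":0},
  {"tx":-0.014,"ty":-0.042,"tz":0,"roll":0},
  {"tx":-0.014,"ty":-0.042,"tz":0,"roll":0},
  {"tx":-0.01,"ty":-0.03,"tz":0,"roll":0},
  {"tx":-0.006,"ty":-0.018,"tz":0,"roll":0},
  {"tx":0,"ty":0,"tz":0,"roll":0},
])

```text
clock: 51.3
tcp_pos: [530.5, 199.7, 366.9]
tcp_rot: [176.6, -0.6, -4.1]
wrist_force: [-0.3, -0.4, -2.8]
finger_gap: 51.7
```

```bash
cat > b.py <<'E'
from h import *
from plant import r
Rg=rot([177.7,-3.3,-35.0]);tg=np.array([617.8,-107.3,252.5])
o=r.get_obs();Rn=rot(o['tcp_rot'])
f=Rn@(Rg.T@(np.array([618,-117,0])-tg))+o['tcp_pos'];ax=Rn@Rg.T@[0,0,1]
print(np.round(o['tcp_pos'],1),np.round(o['tcp_rot'],1),"foot",np.round(f,1),"axis tilt deg",np.round(np.degrees(ax[:2]),2),"gap",o['finger_gap'],"force",np.round(o['wrist_force'],1))
print("foot shift to basket, tool axes",np.round(Rn.T@(np.array([525,217,f[2]])-f),1),"roll",o['tcp_rot'][2]+3)
E
python3 b.py
```

```text
[530.5 199.7 366.9] [176.6  -0.6  -4.1] foot [523.5 187.3 114.6] axis tilt deg [2.74 0.94] gap 51.70875865760622 force [-0.3 -0.4 -2.8]
foot shift to basket, tool axes [ -0.7 -29.7  -1.8] roll -1.1386162379684093
```

Emit:
move_arm([
  {"tx":0,"ty":-0.018,"tz":0,"roll":-0.5},
  {"tx":0,"ty":-0.01,"tz":0.01,"roll":-0.5},
  {"tx":0,"ty":-0.001,"tz":0.02,"roll":0},
  {"tx":0,"ty":-0.001,"tz":0.01,"roll":0},
  {"tx":0,"ty":0,"tz":0,"roll":0},
])

```text
clock: 51.8
tcp_pos: [533.3, 226.1, 321.4]
tcp_rot: [176.4, -0.5, -3.4]
wrist_force: [0.0, 0.3, -2.0]
finger_gap: 51.3
```

```bash
python3 b.py
```

```text
[533.3 226.1 321.4] [176.4  -0.5  -3.4] foot [526.  213.1  69.2] axis tilt deg [2.84 1.11] gap 51.27144238353271 force [ 0.   0.3 -2. ]
foot shift to basket, tool axes [-1.2 -3.8 -0.3] roll -0.4296670077530056
```

Emit:
move_arm([
  {"tx":-0.001,"ty":-0.005,"tz":0.005,"roll":0},
  {"tx":0,"ty":-0.001,"tz":0.008,"roll":0},
  {"tx":0,"ty":0,"tz":0,"roll":0},
])

```text
clock: 52.1
tcp_pos: [533.3, 230.7, 307.5]
tcp_rot: [176.4, -0.6, -3.6]
wrist_force: [-0.5, 0.7, -1.9]
finger_gap: 51.7
```

```bash
python3 b.py
```

```text
[533.3 230.7 307.5] [176.4  -0.6  -3.6] foot [526.1 217.6  55.2] axis tilt deg [2.81 1.11] gap 51.72383291060851 force [-0.5  0.7 -1.9]
foot shift to basket, tool axes [-1.   0.7  0. ] roll -0.5624035533944216
```

Aligned over the basket; entering it.

Emit:
move_arm([
  {"tx":-0.001,"ty":-0.001,"tz":0.015,"roll":0},
  {"tx":0,"ty":-0.001,"tz":0.015,"roll":0},
  {"tx":0,"ty":0,"tz":0.008,"roll":0},
])

```text
clock: 52.4
tcp_pos: [533.3, 230.5, 268.6]
tcp_rot: [176.5, -0.8, -3.6]
wrist_force: [-0.1, -0.8, -3.0]
finger_gap: 51.4
```

```bash
python3 b.py
```

```text
[533.3 230.5 268.6] [176.5  -0.8  -3.6] foot [527.2 217.6  16.3] axis tilt deg [2.57 1.06] gap 51.41219623696151 force [-0.1 -0.8 -3. ]
foot shift to basket, tool axes [-2.2  0.8  0. ] roll -0.5671144822729972
```

Emit:
move_arm([
  {"tx":-0.001,"ty":0,"tz":0.006,"roll":0},
  {"tx":0,"ty":0,"tz":0.003,"roll":0},
])

```text
clock: 52.6
tcp_pos: [531.8, 229.7, 256.8]
tcp_rot: [176.4, -0.6, -3.6]
wrist_force: [-0.7, 0.3, -1.4]
finger_gap: 51.6
```

Emit:
move_arm([
  {"tx":0,"ty":0,"tz":0.003,"roll":0},
])

```text
clock: 52.7
tcp_pos: [532.3, 229.7, 255.2]
tcp_rot: [176.4, -0.6, -3.6]
wrist_force: [-7.0, -0.7, 24.0]
finger_gap: 52.1
```

Emit:
move_arm([
  {"tx":0,"ty":0,"tz":0.002,"roll":0},
])

```text
clock: 52.8
tcp_pos: [533.2, 229.7, 255.7]
tcp_rot: [176.4, -0.7, -3.6]
wrist_force: [-4.1, -2.2, 13.1]
finger_gap: 51.4
```

Contact at 255, as expected. Release and retreat straight up.

Emit:
move_arm([
  {"tx":0,"ty":0,"tz":0,"roll":0},
  {"tx":0,"ty":0,"tz":0,"roll":0},
], hand=0.06)

```text
clock: 53.0
tcp_pos: [534.3, 230.0, 257.7]
tcp_rot: [176.4, -1.0, -3.6]
wrist_force: [-0.4, 0.3, -0.7]
finger_gap: 60.1
```

Emit:
move_arm([
  {"tx":0,"ty":0,"tz":0,"roll":0},
  {"tx":0,"ty":0,"tz":0,"roll":0},
  {"tx":0,"ty":0,"tz":0,"roll":0},
], hand=0.085)

```text
clock: 53.3
tcp_pos: [534.7, 230.0, 258.3]
tcp_rot: [176.5, -1.1, -3.6]
wrist_force: [-0.3, 0.2, 0.6]
finger_gap: 85.2
```

Emit:
move_arm([
  {"tx":0,"ty":-0.001,"tz":-0.01,"roll":0},
  {"tx":0,"ty":0.001,"tz":-0.025,"roll":0},
  {"tx":0,"ty":0.001,"tz":-0.035,"roll":0},
  {"tx":0,"ty":0,"tz":-0.04,"roll":0},
  {"tx":0,"ty":0,"tz":-0.04,"roll":0},
  {"tx":0,"ty":0,"tz":-0.03,"roll":0},
  {"tx":0,"ty":0,"tz":0,"roll":0},
])

```text
clock: 54.0
tcp_pos: [531.1, 241.0, 447.3]
tcp_rot: [176.5, -0.9, -3.6]
wrist_force: [-0.0, 0.3, 0.1]
finger_gap: 84.9
```

Run:
```python
from plant import r
o=r.get_obs();print(o['clock'],o['tcp_pos'],o['wrist_force'],o['finger_gap'],r.finish_job())
```

```text
the job is handed in; nothing more can be done
54.0 [531.13137966 240.99019507 447.32151134] [-0.00179199  0.27717545  0.08922387] 84.94078170644828 None
```

I placed all five things and handed the job in at 54 s, but I could not check the last three (jar, shaker, bottle) by camera. By then I had used up all 200 camera calls, because I was using camera reads to let the arm settle.

- **Cups:** the camera showed both cups upright in the drip tray, rims about 84.5 mm above the worktop (83 expected). I knocked the blue cup over while lining up the cream one. I picked it up by its mouth end, let it swing upright in a loosened grip, and set it down again before going on.
- **Jar, shaker and bottle:** I placed these from positions measured earlier.
  - Each touched down within about 1 mm of the expected height: jar and shaker in the larger wooden tray, bottle in the blue basket.
  - The wrist force fell to about zero when the gripper opened, and the gripper then lifted clear.
  - The gripper was leaning about 3–4°, so the shaker and bottle may have rocked 2–3 mm as they settled.
- **Forces:** the highest wrist force I read was about 27 N.
- **Left alone:** I never moved against the rice bowl, canister, orange cup or smaller tray.

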